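# Pull the egg display's night sash down with the hook pole

### The arm

A 7-joint arm with a two-finger parallel gripper is mounted at the origin on the work surface. World frame = base frame: x ahead of the robot, y to its left, z up, the work surface at z = 0. Lengths are in m, angles in rad, forces in N, time in s.
With the tool pointing down it reaches from about 0.425 to 0.875 m from the base axis. Payload 9.9 kg.
Tool frame: the origin (TCP) lies midway between the tips of the shut fingers; the grasp point (between the pads) lies 19 mm behind it; x points along the fingers, y is the direction in which the jaws open and shut, and the axes are right-handed (so a half turn about x gives the same grasp; the last joint's range is limited). The gripper opens to 85 mm and grips with 20 to 120 N. Pads are 22 mm wide; open, the fingers measure 114 mm over their backs; the gripper's body (76 mm by 85 mm) begins 54 mm behind the grasp point. The pads swing forward as they close: fully open they stand 13 mm farther back than shut.
Start: joints at [1.187, 0.576, 0.025, 1.437, -0.015, 1.129, -0.057], TCP at [0.199, -0.645, 0.231] pointing down, gripper open.
Joint ranges: [-2.76, 2.76], [-0.34, 2.15], [-1.52, 1.57], [0.19, 2.46], [-1.09, 4.23], [0.17, 1.99], [-2.82, 2.82]. Speed limits (rad/s): [2.22, 2.22, 3.01, 3.01, 3.14, 3.14, 3.14].

### API

Orientations are given as a unit quaternion [x, y, z, w].
In Python, from rig import env gives the robot as it stands.
- The arm moves only by the shell command python3 -m jog 'ROWS' [FORCE]. ROWS is JSON, a list of rows, each a list of 3 entries, a list of its own where there are three numbers: the shift along the tool's x, y, z in m, then the turn about the tool's x in rad, then the closure in counts, from 0 (fully open) to 255 (shut). A call has exactly 5 rows; each row shifts and turns the commanded pose from where the row before left it, along the tool's axes as they then stand; what a row does not reach is not made up. A row lasts 1/10 s, in which the tool goes at most 50 mm and 8.59 degrees, less where a joint would pass 70% of its speed; a pose out of reach is approached as far as the arm can. A call with a gripper value outside its range is refused whole. The fingers move at their own pace and stop on an object; FORCE is the grip in N (left out, the last holds). Time passes only in rows, so rows that do not move let the fingers close, or fill a call up. It gives the time, the measured TCP pose, the force and the opening at its end, in the units of the state.
- env.sense(): the state, without advancing time (a new reading comes with each control period).
- env.grab_frame(name): name is "side" or "top"; returns the picture (400x640x3 uint8, red, green, blue); there is no depth.
- env.camera_info(name): a dict with "fx", "fy", "cx", "cy" (pixels), "R" (3x3) and "t" (3): a world point X has camera coordinates R X + t. Camera axes: x right, y down, z forward; pixel columns grow to the right and rows downward; lengths in m; the calibration is good to about 2 mm. A picture is of the moment at which its call begins. camera_info takes no time and is no camera call.
- env.job_done(): hands the job in, once; it reports no verdict.
The state is a dict: "time_s": time; "qpos": joint angles; "qd": joint speeds; "joint_efforts": joint torques, N m; "eef_pos": TCP position; "ee_rot": TCP orientation; "contact_force": force on the tool from outside, world axes, zero at the start; "moment": the same for the moment, N m; "grip_width": finger opening in m.
Only numpy, scipy, OpenCV 4.12 (cv2) and the standard library are available. Lean on these libraries where they do the work, as an engineer would, in place of code of your own. Each camera call takes 0.05 s, during which the arm holds its last target.

### The job

Close the egg display for the night: take the blue hook pole from its cradle, hook it through the red ring under the strip light and gently pull the clear sash down until it is fully home on its stop. Then unhook the pole and lay it back in its cradle as it was, leaving the sash down. Work the sash only with the pole, and leave the other things on the counter where they are.

Things in the scene. Friction and masses are not known exactly. Their poses are not given: they have to be found in the camera images.
- pole_grip (a point): Centre of the pole's grip. Pole 188 mm long: blue square grip 24 x 24 x 96 mm (yellow band at its rear end), then on its axis a steel rod 10 mm thick ending in a hook. Own x runs along the pole to the hook, own z is up as it lies. 140 g, balance point about 20 mm ahead of this point. Lies level in the cradle, this point 52 mm above the counter, hook turned down.
- pole_hook (a point): The bend of the pole's hook, on the pole's axis 135 mm ahead of the grip centre (own axes as pole_grip). From here the 10 mm thick hook lip runs 14 mm along own -z (its rounded end is 19 mm from the axis).
- cradle_seat (a point): Where the grip centre belongs, 52 mm above the counter. Fixed grey cradle: foot 130 x 90 x 10 mm, two supports 12 mm thick at own x +-38 mm with floors 40 mm up between prongs 46 mm apart that rise to 64 mm; fingers fit between the supports. Own x points where the hook lay (pole starts within 6 mm, 0.03 rad), z up. Stands left or right of the display.
- ring (a point): Centre of the red ring on the sash: 52 mm free opening, wire 8 mm thick. Own x is the ring's axis, level, pointing away from the robot into the display; z up. A 10 mm thick arm from the ring's top holds it; the sash is 49 mm behind it, the space between, below that arm, is clear. Before it, under the light, stands only a carton. Starts 320 to 340 mm above the counter, ends 260 mm up.
- sash (a joint): How far the clear sash has been lowered, m: 0 is fully up, 0.080 is fully home on its stop. It starts 0 to 0.020, stays where it is left (stiff slide) and takes about 2 to 5 N of downward pull.
- egg_tray: Fixed tray of eggs, 170 x 130 mm, 62 mm high, origin at the centre of its underside, on the side opposite to the cradle; not to be touched.
- carton_a: Loose egg carton 104 x 150 x 66 mm high, before the display; origin at the centre of its underside. Leave alone.
- carton_b: Loose grey egg carton 104 x 150 x 66 mm high, on the right; origin under its centre. Leave alone.
- tape: Loose roll of tape, 90 mm across, 48 mm high; origin under its centre. Leave alone.
- spray: Loose blue bottle, 70 mm across, 170 mm high; origin under its centre. Leave alone.
- scanner: Loose black hand scanner lying flat, 180 mm long, 45 mm high; origin under its handle. Leave alone.
- ticket: Loose yellow ticket stand, 50 x 80 mm foot, 67 mm high; origin under its centre. Leave alone.
- light (a point): Centre of the underside of the display's aluminium strip light, 413 mm up: 45 mm deep (own x), 200 mm long (own y), 25 mm thick, own x away from the robot. It hangs 72 mm nearer the robot than the ring, on two arms 16 mm wide at own y +-84 mm, 438 to 452 mm up. Behind is the fixed white egg display, 482 mm high, 322 mm wide; its shelf edge, 182 to 216 mm up, is 46 mm behind the ring.

How it is judged:
On the way, in this order (a step that is already met when the one before it is completed fails the run):
1. the pole's hook is through the ring (x of pole_hook in the frame of ring above 0.008 m and value of joint sash below 0.05 m and y of pole_hook in the frame of ring between -0.026 and 0.026 m and z of pole_hook in the frame of ring between -0.03 and 0.04 m), for 0.1 s.
2. the sash is fully down, with the hook still in the ring (value of joint sash above 0.076 m and x of pole_hook in the frame of ring above 0.003 m and y of pole_hook in the frame of ring between -0.026 and 0.026 m and z of pole_hook in the frame of ring between -0.03 and 0.04 m), for 0.1 s.
At the end, for the whole second after the job is handed in: the sash is fully down (within 5 mm of its stop) and the pole lies level in its cradle, hook end and hook turned as at the start, grip centre within 30 mm of its seat (value of joint sash above 0.075 m and distance between pole_grip and cradle_seat below 0.03 m and z of pole_grip in the frame of cradle_seat below 0.008 m and x of pole_hook in the frame of cradle_seat above 0.09 m and angle between pole_grip's own z axis and vertical below 0.15 rad); the robot touches nothing.
It fails at once if the sash or its ring is touched by the robot itself (contact force between any of the fingers, the arm and sash above 1 N).
It fails at once if the pole wrenches the sash (over 45 N) (contact force between pole and sash above 45 N).
It fails at once if a bystander is pushed out of place (over 30 mm) (distance of any of carton_a, carton_b, tape, spray, scanner, ticket from where it was at the start of the episode above 0.03 m).
It fails at once if the egg tray is struck (contact force between any of the arm, the fingers, pole and egg_tray above 5 N).
It also fails if it takes over 72 s, if anything falls off the work surface, if the arm or the gripper's body presses on something with over 40 N, if the wrist force passes 120 N, or if a joint passes its speed limit or range.

## Working session

There is one attempt and no reset: what is moved stays moved. The work goes in short steps, Python scripts to look and compute and a shell command to move; the robot and the scene stay as the last step left them, time stands still between calls to the robot, and variables do not carry over. Pictures are saved under pics/ and viewed, and the job is handed in when it is done.

```bash
ls; mkdir -p pics; python3 - <<'E'
from rig import env
import cv2
print(env.sense())
for n in("side","top"):
    cv2.imwrite(f"pics/{n}0.png",env.grab_frame(n)[:,:,::-1]); c=env.camera_info(n); print(n,c)
E
```

```text
pics
{'time_s': 0.0, 'qpos': array([ 1.18716678,  0.57654538,  0.02485666,  1.43793834, -0.01496651,
        1.1290119 , -0.05648434]), 'qd': array([-9.80791282e-05, -1.44088429e-03, -9.56666137e-04,  1.27486476e-04,
       -3.93312744e-05, -3.98109843e-05,  1.13450055e-03]), 'joint_efforts': array([ 2.57699403e-04, -7.65760946e+01,  2.25045182e+00, -2.85959709e+01,
        1.52535341e-02,  1.28573828e-02, -5.77676087e-05]), 'eef_pos': array([ 0.19921287, -0.64443774,  0.23042335]), 'ee_rot': array([-0.69903755, -0.10622001,  0.6993078 , -0.10503533]), 'contact_force': array([ 0.46393349, -0.29688341, -0.63000269]), 'moment': array([-0.04667313, -0.00886128,  0.03134143]), 'grip_width': 0.08561182043855302}
side {'fx': 416.4381444965168, 'fy': 416.4381444965168, 'cx': 317.7557303331511, 'cy': 199.76697704253155, 'R': array([[ 0.94046459, -0.33971469,  0.01096715],
       [-0.24541226, -0.70101483, -0.6695902 ],
       [ 0.23515776,  0.6270344 , -0.74264977]]), 't': array([-0.52002098,  0.34237697,  1.71090083])}
top {'fx': 462.45906257177364, 'fy': 462.45906257177364, 'cx': 304.9638471620578, 'cy': 201.6253906107469, 'R': array([[ 0.01733994, -0.99969165, -0.01777455],
       [-0.99124445, -0.01486067, -0.1312006 ],
       [ 0.130896  ,  0.01989393, -0.99119648]]), 't': array([0.06595695, 0.60403081, 1.70423589])}
```

View pics/side0.png

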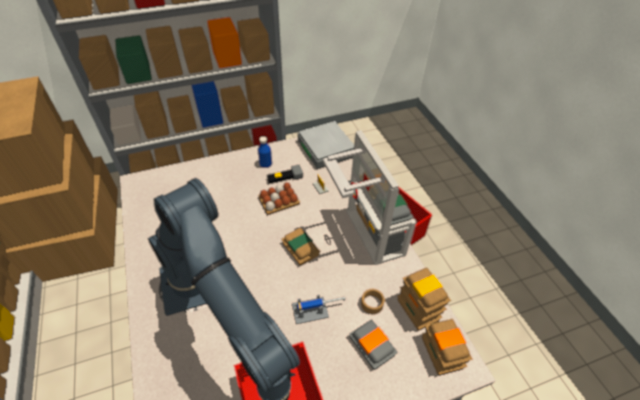

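View pics/top0.png

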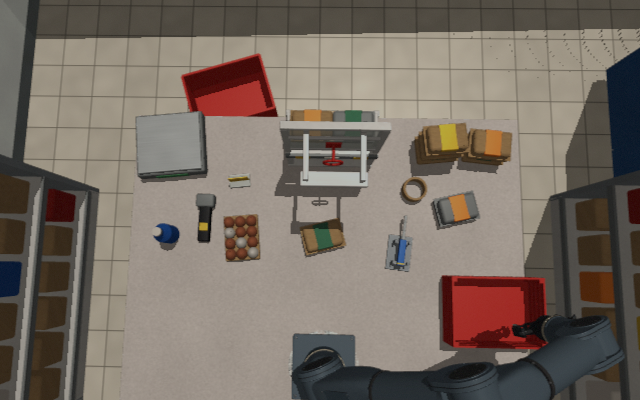

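The side view shows the cradle and blue pole near (312,305) and the display near (375,190). In the top view the pole is near (401,250) with its hook up at (404,220), the red ring is near (333,153) and the light bar is at (333,181). I'll zoom in next.

```bash
python3 - <<'E'
import cv2,numpy as np
a=cv2.imread("pics/top0.png");s=cv2.imread("pics/side0.png")
def crop(im,x0,y0,x1,y1,f,n): cv2.imwrite(n,cv2.resize(im[y0:y1,x0:x1],None,fx=f,fy=f,interpolation=cv2.INTER_CUBIC))
crop(a,270,100,430,280,3.3,"pics/topz.png")
crop(s,270,130,420,330,3,"pics/sidez.png")
E
```

```text
(no output)
```

View pics/topz.png

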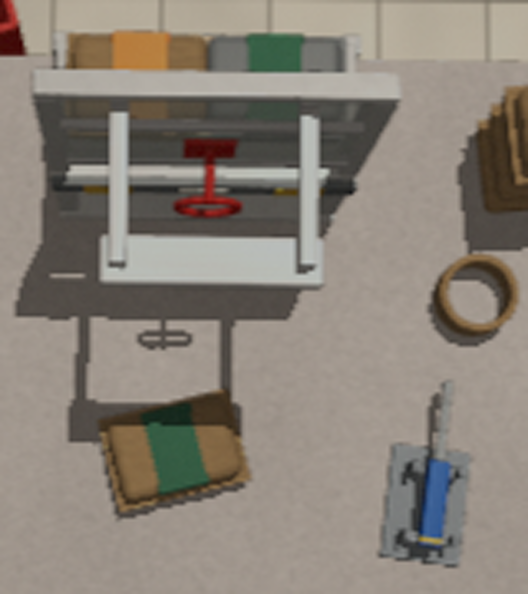

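View pics/sidez.png

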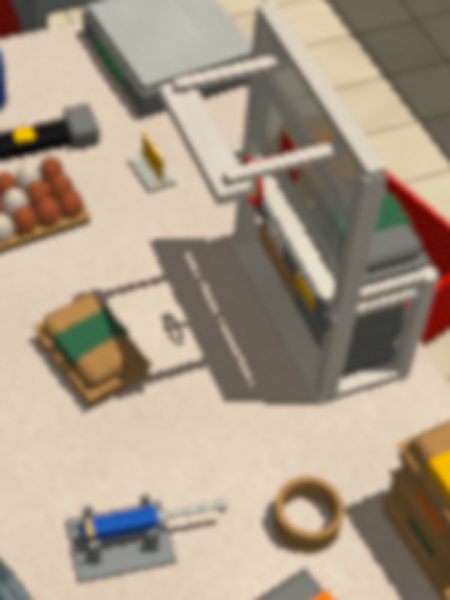

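```bash
cat > h.py <<'E'
import cv2,numpy as np,json
from rig import env
K={n:env.camera_info(n) for n in("side","top")}
def ray(n,u,v):
    c=K[n];R=np.array(c["R"]);t=np.array(c["t"])
    return -R.T@t, R.T@np.array([(u-c["cx"])/c["fx"],(v-c["cy"])/c["fy"],1])
def onz(n,u,v,z):
    o,d=ray(n,u,v);return o+d*(z-o[2])/d[2]
def proj(n,X):
    c=K[n];p=np.array(c["R"])@np.array(X)+c["t"];return np.array([c["fx"]*p[0]/p[2]+c["cx"],c["fy"]*p[1]/p[2]+c["cy"]])
def tri(pt,ps):
    A=[];b=[]
    for n,p in(("top",pt),("side",ps)):
        o,d=ray(n,*p);d/=np.linalg.norm(d);P=np.eye(3)-np.outer(d,d);A.append(P);b.append(P@o)
    X=np.linalg.lstsq(np.vstack(A),np.hstack(b),rcond=None)[0]
    return X,proj("top",X)-pt,proj("side",X)-ps
E
python3 - <<'E'
from h import *
for n in K: print(n,"cam at",-np.array(K[n]["R"]).T@K[n]["t"])
for n,roi in(("top",(380,200,425,280)),("side",(280,280,350,325))):
    im=cv2.imread(f"pics/{n}0.png");hsv=cv2.cvtColor(im,cv2.COLOR_BGR2HSV)
    m=cv2.inRange(hsv,(100,120,60),(125,255,255));k=np.zeros_like(m);x0,y0,x1,y1=roi;k[y0:y1,x0:x1]=m[y0:y1,x0:x1]
    mo=cv2.moments(k,True);c=(mo["m10"]/mo["m00"],mo["m01"]/mo["m00"]);print(n,"blue",c,mo["m00"])
    r=cv2.minAreaRect(cv2.findNonZero(k));b=cv2.boxPoints(r);print(b.round(1).tolist());print([onz(n,*p,.064).round(4).tolist() for p in b])
    m=cv2.inRange(hsv,(20,120,120),(32,255,255));k=np.zeros_like(m);k[y0:y1,x0:x1]=m[y0:y1,x0:x1]
    mo=cv2.moments(k,True);
    if mo["m00"]: c=(mo["m10"]/mo["m00"],mo["m01"]/mo["m00"]);print("yel",c,mo["m00"],onz(n,*c,.064))
    # red ring
    m=cv2.inRange(hsv,(0,150,60),(6,255,255))|cv2.inRange(hsv,(174,150,60),(180,255,255))
    cs,_=cv2.findContours(m,cv2.RETR_EXTERNAL,2)
    for q in cs:
        if cv2.contourArea(q)>8: print("red",cv2.boundingRect(q),cv2.contourArea(q))
E
python3 - <<'E'
import cv2
a=cv2.imread("pics/top0.png");s=cv2.imread("pics/side0.png")
for im,b,n in((a,(295,110,375,200),"t"),(s,(320,125,400,215),"s"),(a,(380,205,420,280),"p"),(s,(285,280,355,325),"q")):
    c=im[b[1]:b[3],b[0]:b[2]];f=640/max(c.shape[:2]);f=int(f);f=min(f,6 if n in"ts" else 8)
    cv2.imwrite(f"pics/z_{n}.png",cv2.resize(c,None,fx=f,fy=f,interpolation=cv2.INTER_NEAREST));print(n,f)
E
```

```text
side cam at [ 0.17075322 -1.00944111  1.50555553]
top cam at [0.37452084 0.04100896 1.76965418]
top blue (401.2875816993464, 250.66666666666666) 153.0
[[396.70001220703125, 261.6000061035156], [399.3999938964844, 238.8000030517578], [406.0, 239.60000610351562], [403.29998779296875, 262.3999938964844]]
[[0.3842, -0.263, 0.064], [0.4674, -0.2735, 0.064], [0.4649, -0.2977, 0.064], [0.3818, -0.287, 0.064]]
yel (399.2, 263.2) 5.0 [ 0.37864743 -0.27204435  0.064     ]
red (442, 276, 106, 73) 6580.5
red (47, 190, 7, 28) 91.0
red (323, 142, 20, 24) 177.5
red (182, 54, 95, 63) 4226.5
side blue (311.43356643356645, 303.8041958041958) 143.0
[[300.8999938964844, 302.5], [320.6000061035156, 298.20001220703125], [322.1000061035156, 305.29998779296875], [302.3999938964844, 309.5]]
[[0.3875, -0.2667, 0.064], [0.4645, -0.275, 0.064], [0.4597, -0.3048, 0.064], [0.3837, -0.2963, 0.064]]
red (235, 363, 27, 37) 525.0
red (287, 342, 36, 58) 1043.0
red (399, 189, 33, 55) 546.5
red (252, 125, 24, 20) 248.5
red (135, 0, 29, 8) 151.0
t 6
s 6
p 8
q 8
```

View pics/z_t.png

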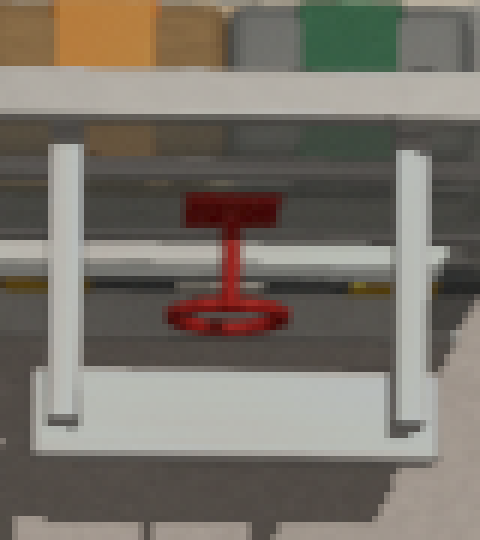

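View pics/z_s.png

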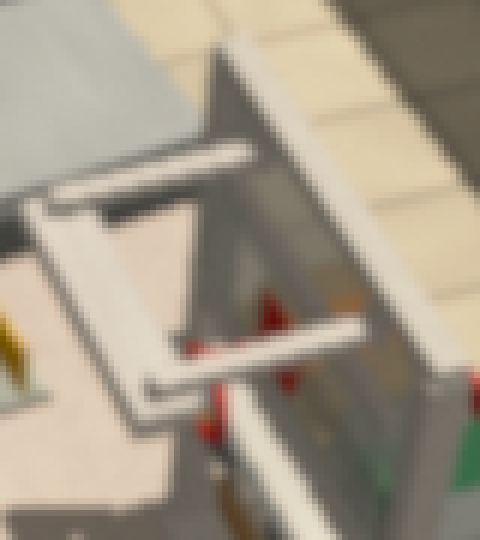

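View pics/z_p.png

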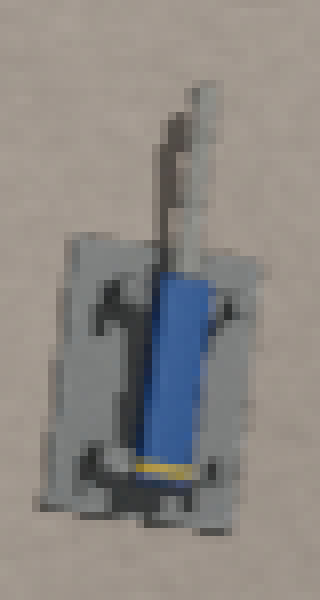

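View pics/z_q.png

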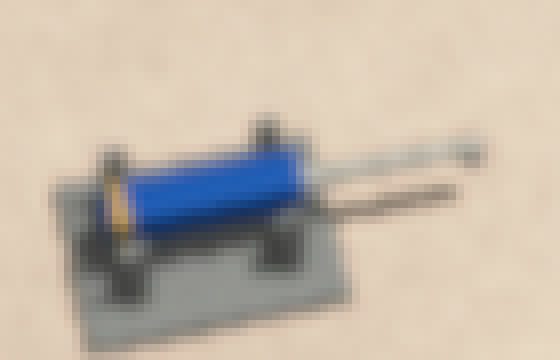

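```bash
python3 - <<'E'
from h import *
f=lambda x,y:(295+x/6,110+y/6)
P=[onz("top",*f(*p),.438) for p in((32,452),(437,458),(33,368),(435,375))]
for p in P: print("light",p.round(4))
c=sum(P)/4; ex=((P[2]+P[3])-(P[0]+P[1]));ey=P[0]+P[2]-P[1]-P[3];print("c",c,"dims",np.linalg.norm(ex)/2,np.linalg.norm(ey)/2,"yaw",np.arctan2(-ey[0],ey[1]))
g=lambda x,y:(320+x/6,125+y/6)
for p in((25,205),(130,420),(203,400),(100,205)): print("side light",onz("side",*g(*p),.438).round(4))
for z in(.31,.32,.33,.34): print("ring top",z,onz("top",333,162.5,z).round(4))
q=lambda x,y:(380+x/8,205+y/8)
F=[onz("top",*q(*p),.01) for p in((72,235),(268,258),(233,532),(40,508))]
c=sum(F)/4;ex=F[0]+F[1]-F[2]-F[3];ey=F[0]+F[3]-F[1]-F[2];print("cradle",c.round(4),np.linalg.norm(ex)/2,np.linalg.norm(ey)/2,np.arctan2(ex[1],ex[0]),np.arctan2(-ey[0],ey[1]))
# side foot
s=lambda x,y:(285+x/8,280+y/8)
G=[onz("side",*s(*p),.01) for p in((55,188),(310,140),(348,295),(88,345))]
for p in G: print("side foot",p.round(4))
print("side foot c",sum(G)/4)
print("hook tip top",onz("top",*q(204,85),.052).round(4),"side",onz("side",*s(475,152),.052).round(4))
print("grip front top",onz("top",*q(188,277),.064),"rear",onz("top",*q(164,478),.064))
print("prong?")
E
```

```text
light [0.5981 0.0821 0.438 ]
light [ 0.598  -0.1145  0.438 ]
light [0.6397 0.0824 0.438 ]
light [ 0.639  -0.1135  0.438 ]
c [ 0.61871126 -0.01589174  0.438     ] dims 0.041271660078273154 0.19624372526118156 yaw -0.0022818609250255845
side light [0.602  0.0785 0.438 ]
side light [ 0.5952 -0.1146  0.438 ]
side light [ 0.6416 -0.1139  0.438 ]
side light [0.6467 0.063  0.438 ]
ring top 0.31 [ 0.6956 -0.0177  0.31  ]
ring top 0.32 [ 0.6934 -0.0173  0.32  ]
ring top 0.33 [ 0.6912 -0.0169  0.33  ]
ring top 0.34 [ 0.689  -0.0165  0.34  ]
cradle [ 0.4176 -0.2821  0.01  ] 0.12953781922123533 0.09171564831106957 -0.13098267105116757 -0.10334602029950825
side foot [ 0.3607 -0.2313  0.01  ]
side foot [ 0.4884 -0.2487  0.01  ]
side foot [ 0.4767 -0.3327  0.01  ]
side foot [ 0.3508 -0.3151  0.01  ]
side foot c [ 0.41915285 -0.28195496  0.01      ]
hook tip top [ 0.5545 -0.2992  0.052 ] side [ 0.5526 -0.3028  0.052 ]
grip front top [ 0.46464231 -0.28855359  0.064     ] rear [ 0.37313231 -0.27670962  0.064     ]
prong?
```

```bash
cat >> h.py <<'E'
from scipy.spatial.transform import Rotation as Ro
def goto(T,yaw=None):
    """yaw: desired heading of pole (world angle); prints tool-frame shift from measured pose, and turn about x"""
    s=env.sense();M=Ro.from_quat(s["ee_rot"]).as_matrix();p=s["eef_pos"]
    print("t",round(s["time_s"],2),"tcp",p.round(4),"toolx",M[:,0].round(3),"y",M[:,1].round(3),"z",M[:,2].round(3),"w",round(s["grip_width"],4),"F",np.round(s["contact_force"],1),"q",np.round(s["qpos"],2))
    if T is not None: print("shift tool xyz mm",(M.T@(np.array(T)-p)*1000).round(1),"dist",np.linalg.norm(np.array(T)-p).round(3))
    h=np.arctan2(M[1,2],M[0,2]);print("heading of tool z",h.round(4),end=" ")
    if yaw is not None:
        d=(yaw-h+np.pi/2)%np.pi-np.pi/2; print("need world dyaw",d.round(4),"-> turn about tool x",(-d if M[2,0]<0 else d).round(4))
    print()
E
python3 - <<'E'
from h import *
goto((0.4006,-0.2798,0.231),-0.127)
for z in(.32,.33,.34):
    C=np.array([.691,-.017,z]);pts=np.array([proj("side",C+.030*np.array([0,np.cos(a),np.sin(a)])) for a in np.linspace(0,6.28,60)])
    print(z,"side ring zoom box",((pts.min(0)-[320,125])*6).round(0),((pts.max(0)-[320,125])*6).round(0), "right-most y-side",((proj("side",C+[0,-.03,0])-[320,125])*6).round())
im=cv2.imread("pics/side0.png");hsv=cv2.cvtColor(im,cv2.COLOR_BGR2HSV)
m=cv2.inRange(hsv,(0,100,40),(9,255,255))|cv2.inRange(hsv,(170,100,40),(180,255,255))
n,l,st,ce=cv2.connectedComponentsWithStats(m[170:205,340:375]);print(st,ce)
E
```

```text
t 0.1 tcp [ 0.1992 -0.6445  0.2305] toolx [-0.001  0.001 -1.   ] y [ 0.295 -0.955 -0.002] z [-0.955 -0.295  0.   ] w 0.0855 F [-0.5  0.4 -0.4] q [ 1.19  0.58  0.02  1.44 -0.02  1.13 -0.06]
shift tool xyz mm [-1.000e-01 -2.889e+02 -3.001e+02] dist 0.417
heading of tool z -2.8418 need world dyaw -0.4268 -> turn about tool x 0.4268

0.32 side ring zoom box [182. 358.] [219. 448.] right-most y-side [219. 435.]
0.33 side ring zoom box [183. 348.] [220. 438.] right-most y-side [220. 425.]
0.34 side ring zoom box [184. 337.] [222. 427.] right-most y-side [221. 414.]
[[   0    0   35   35 1150]
 [  23    4    5    7   27]
 [  11   12    3    2    6]
 [  26   17    4    4   12]
 [  13   19    5   10   30]] [[16.77565217 17.05304348]
 [24.7037037   7.11111111]
 [12.         12.5       ]
 [27.66666667 18.08333333]
 [15.4        24.33333333]]
```

```bash
python3 -m jog '[[[0,0,0],0.14,0],[[0,0,0],0.14,0],[[0,0,0],0.14,0],[[0,0,0],0.007,0],[[0,0,0],0,0]]' 100; python3 -c "
from h import *
goto((0.4006,-0.2798,0.231),-0.127)"
```

```text
time_s: 0.6
eef_pos: [0.1995, -0.6447, 0.231]
ee_rot: [-0.706, 0.043, 0.706, 0.044]
contact_force: [0.2, -0.8, -0.2]
grip_width: 0.0853
t 0.6 tcp [ 0.1995 -0.6447  0.231 ] toolx [-0.     0.001 -1.   ] y [-0.123 -0.992 -0.001] z [-0.992  0.123  0.   ] w 0.0853 F [ 0.2 -0.8 -0.2] q [ 1.12  0.58  0.14  1.44 -0.08  1.13 -0.42]
shift tool xyz mm [ 1.000e-01 -3.869e+02 -1.547e+02] dist 0.417
heading of tool z 3.0183 need world dyaw -0.0037 -> turn about tool x 0.0037
```

```bash
python3 -m jog '[[[0,-0.039,-0.0155],0,0],[[0,-0.039,-0.0155],0,0],[[0,-0.039,-0.0155],0,0],[[0,-0.039,-0.0155],0,0],[[0,-0.039,-0.0155],0,0]]'; python3 -m jog '[[[0,-0.039,-0.0155],0,0],[[0,-0.039,-0.0155],0,0],[[0,-0.039,-0.0155],0,0],[[0,-0.039,-0.0155],0,0],[[0,-0.03,-0.015],0,0]]';python3 -m jog '[[[0,0,0],0,0],[[0,0,0],0,0],[[0,0,0],0,0],[[0,0,0],0,0],[[0,0,0],0,0]]'; python3 -c "
from h import *
goto((0.4006,-0.2798,0.12),-0.127)"
```

```text
time_s: 1.1
eef_pos: [0.3015, -0.4598, 0.2314]
ee_rot: [0.706, -0.044, -0.706, -0.043]
contact_force: [1.6, -0.3, 0.4]
grip_width: 0.0855
time_s: 1.6
eef_pos: [0.4017, -0.2842, 0.2315]
ee_rot: [0.706, -0.043, -0.706, -0.043]
contact_force: [0.2, -0.4, -0.7]
grip_width: 0.0853
time_s: 2.1
eef_pos: [0.4003, -0.2874, 0.2312]
ee_rot: [-0.706, 0.045, 0.706, 0.045]
contact_force: [0.1, -0.5, 0.2]
grip_width: 0.0857
t 2.1 tcp [ 0.4003 -0.2874  0.2312] toolx [-0. -0. -1.] y [-0.128 -0.992  0.   ] z [-0.992  0.128  0.   ] w 0.0857 F [ 0.1 -0.5  0.2] q [ 0.47  0.31  0.07  1.91 -0.03  0.93 -1.14]
shift tool xyz mm [111.2  -7.6   0.7] dist 0.112
heading of tool z 3.0131 need world dyaw 0.0015 -> turn about tool x -0.0015
```

Descending part-way, with a look at the alignment before going to grip height.

```bash
python3 -m jog '[[[0.03,-0.0075,0],0,0],[[0.03,0,0],0,0],[[0.03,0,0],0,0],[[0.02,0,0],0,0],[[0,0,0],0,0]]'; python3 - <<'E'
from h import *
t=env.grab_frame("top")[:,:,::-1];s=env.grab_frame("side")[:,:,::-1]
goto((0.4006,-0.2798,0.034),-0.127)
a=cv2.resize(t[200:290,350:450],None,fx=4,fy=4,interpolation=2);b=cv2.resize(s[250:340,260:360],None,fx=4,fy=4,interpolation=2)
cv2.imwrite("pics/a1.png",np.hstack([a,b]))
E
```

```text
time_s: 2.6
eef_pos: [0.4003, -0.2788, 0.1191]
ee_rot: [-0.704, 0.044, 0.707, 0.046]
contact_force: [0.3, -1.8, 0.8]
grip_width: 0.0853
t 2.7 tcp [ 0.4017 -0.2796  0.1216] toolx [-0.  0. -1.] y [-0.127 -0.992 -0.   ] z [-0.992  0.127  0.   ] w 0.0856 F [ 0.6  0.1 -0. ] q [ 0.47  0.45  0.05  2.06 -0.04  0.64 -1.14]
shift tool xyz mm [87.6  0.4  1.1] dist 0.088
heading of tool z 3.0138 need world dyaw 0.0008 -> turn about tool x -0.0008
```

View pics/a1.png

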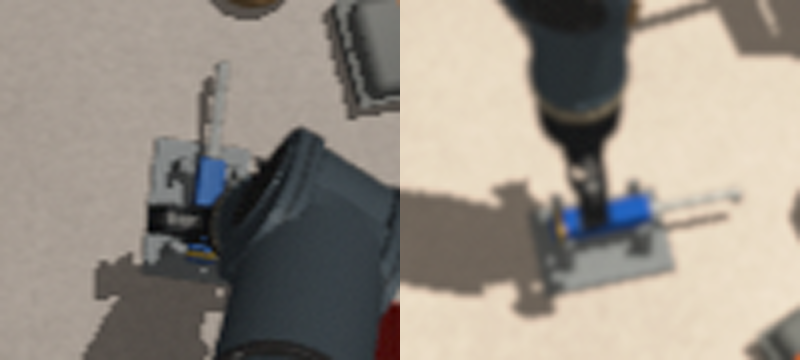

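```bash
python3 - <<'E'
from h import *
for z in(.12,.17,.2,.24,.27,.3,.35,.4,.45):
    p=proj("side",(.4017,-.2796,z));sc=K["side"]["fx"]/((np.array(K["side"]["R"])@[.4017,-.2796,z]+K["side"]["t"])[2])
    print(z,p.round(1),"crop",((p-[260,250])*4+[400,0]).round(),"crop px per mm",(sc*4/1000).round(2))
s=env.grab_frame("side")[:,:,::-1]
cv2.imwrite("pics/a2.png",cv2.resize(s[170:330,220:380],None,fx=3.7,fy=3.7,interpolation=2))
E
```

```text
0.12 [305.3 296.9] crop [581. 188.] crop px per mm 1.08
0.17 [305.2 290. ] crop [581. 160.] crop px per mm 1.11
0.2 [305.1 285.7] crop [580. 143.] crop px per mm 1.12
0.24 [305.  279.8] crop [580. 119.] crop px per mm 1.15
0.27 [304.9 275.2] crop [579. 101.] crop px per mm 1.17
0.3 [304.7 270.5] crop [579.  82.] crop px per mm 1.18
0.35 [304.6 262.2] crop [578.  49.] crop px per mm 1.22
0.4 [304.4 253.5] crop [577.  14.] crop px per mm 1.25
0.45 [304.2 244.3] crop [577. -23.] crop px per mm 1.29
```

View pics/a2.png

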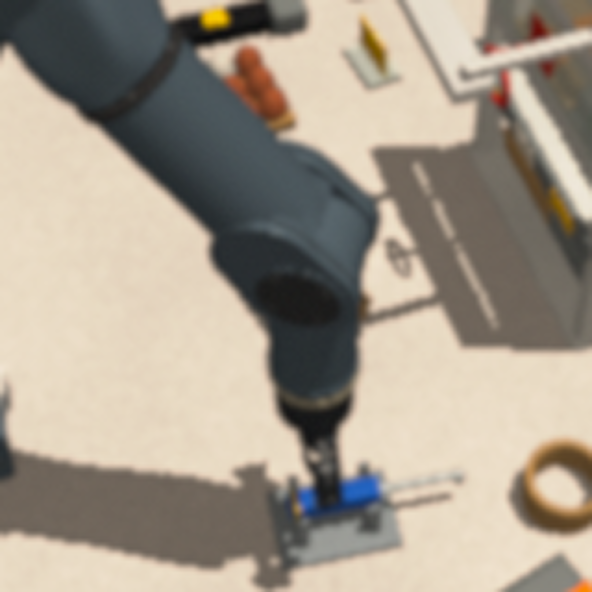

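The wrist sleeve, about 40 mm in radius, would pass close to the light's front edge. To gain clearance I'll slide the pole about 9 mm forward in its cradle and then regrip it farther back.

```bash
python3 -m jog '[[[0,0,-0.006],0,0],[[0.03,0,0],0,0],[[0.03,0,0],0,0],[[0.027,0,0],0,0],[[0,0,0],0,0]]' 40; python3 -m jog '[[[0,0,0],0,150],[[0,0,0],0,255],[[0,0,0],0,255],[[0,0,0],0,255],[[0,0,0],0,255]]' 40; python3 -m jog '[[[0,0,0],0,255],[[0,0,0],0,255],[[0,0,0],0,255],[[0,0,0],0,255],[[0,0,0],0,255]]';  python3 -c "
from h import *
goto((0.4066,-0.2804,0.034),-0.127)"
```

```text
time_s: 3.25
eef_pos: [0.4074, -0.2793, 0.0327]
ee_rot: [-0.705, 0.044, 0.707, 0.045]
contact_force: [-1.2, 0.5, -0.6]
grip_width: 0.0855
time_s: 3.75
eef_pos: [0.4084, -0.2802, 0.0354]
ee_rot: [0.706, -0.045, -0.705, -0.045]
contact_force: [-1.1, 0.5, 9.3]
grip_width: 0.0235
time_s: 4.25
eef_pos: [0.4084, -0.2802, 0.0353]
ee_rot: [0.706, -0.045, -0.705, -0.045]
contact_force: [-1.0, 0.7, 9.5]
grip_width: 0.0232
t 4.25 tcp [ 0.4084 -0.2802  0.0353] toolx [ 0.001 -0.001 -1.   ] y [-0.127 -0.992  0.001] z [-0.992  0.127 -0.002] w 0.0232 F [-1.   0.7  9.5] q [ 0.48  0.6   0.04  2.12 -0.05  0.42 -1.14]
shift tool xyz mm [1.3 0.5 1.7] dist 0.002
heading of tool z 3.0147 need world dyaw -0.0001 -> turn about tool x 0.0001
```

```bash
python3 -m jog '[[[-0.003,0,0],0,255],[[0,0,-0.003],0,255],[[0,0,-0.003],0,255],[[0,0,-0.003],0,255],[[0,0,0],0,255]]';python3 -m jog '[[[0.002,0,0],0,255],[[0,0,0],0,255],[[0,0,0],0,0],[[0,0,0],0,0],[[0,0,0],0,0]]';python3 -m jog '[[[0,0,0],0,0],[[0,0,0],0,0],[[0,0,0],0,0],[[0,0,0],0,0],[[0,0,0],0,0]]';python3 - <<'E'
from h import *
t=env.grab_frame("top")[:,:,::-1];s=env.grab_frame("side")[:,:,::-1]
goto((0.4066,-0.2804,0.034),-0.127)
a=cv2.resize(t[200:290,350:450],None,fx=4,fy=4,interpolation=2);b=cv2.resize(s[250:340,260:360],None,fx=4,fy=4,interpolation=2)
cv2.imwrite("pics/a3.png",np.hstack([a,b]));cv2.imwrite("pics/top3.png",t);cv2.imwrite("pics/side3.png",s)
E
```

```text
time_s: 4.75
eef_pos: [0.4174, -0.281, 0.0372]
ee_rot: [0.706, -0.045, -0.706, -0.045]
contact_force: [-0.4, 0.5, -1.9]
grip_width: 0.0232
time_s: 5.25
eef_pos: [0.4167, -0.2811, 0.0352]
ee_rot: [-0.706, 0.045, 0.706, 0.045]
contact_force: [-0.3, 0.4, -0.1]
grip_width: 0.0661
time_s: 5.75
eef_pos: [0.4168, -0.2811, 0.0353]
ee_rot: [0.706, -0.045, -0.706, -0.045]
contact_force: [0.3, -0.2, -0.5]
grip_width: 0.0855
t 5.85 tcp [ 0.4168 -0.281   0.0353] toolx [ 0.  0. -1.] y [-0.127 -0.992 -0.   ] z [-0.992  0.127 -0.   ] w 0.0857 F [ 0.2  0.1 -0.5] q [ 0.47  0.6   0.04  2.1  -0.05  0.44 -1.15]
shift tool xyz mm [ 1.3  0.7 10.2] dist 0.01
heading of tool z 3.0144 need world dyaw 0.0002 -> turn about tool x -0.0002
```

View pics/a3.png

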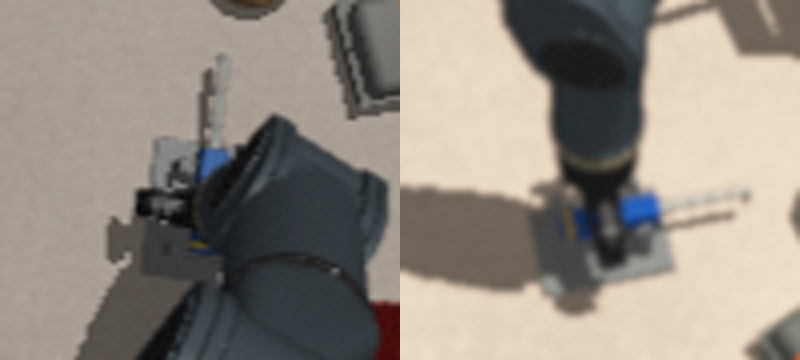

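```bash
python3 -m jog '[[[0,0,0.009],0,0],[[0,0,0.008],0,0],[[0,0,0],0,0],[[0,0,0],0,150],[[0,0,0],0,255]]' 40; python3 -m jog '[[[0,0,0],0,255],[[0,0,0],0,255],[[0,0,0],0,255],[[0,0,0],0,255],[[-0.005,0,0],0,255]]' 40; python3 -m jog '[[[-0.003,0,0],0,255],[[-0.003,0,0],0,255],[[0,0,0],0,255],[[0,0,0],0,255],[[0,0,0],0,255]]' 120; python3 -c "
from h import *
goto(None)"
```

```text
time_s: 6.35
eef_pos: [0.4002, -0.279, 0.0354]
ee_rot: [0.706, -0.045, -0.706, -0.045]
contact_force: [0.7, -1.0, 0.5]
grip_width: 0.0591
time_s: 6.85
eef_pos: [0.3997, -0.2786, 0.04]
ee_rot: [-0.705, 0.045, 0.706, 0.045]
contact_force: [0.5, 0.3, -2.0]
grip_width: 0.0238
time_s: 7.35
eef_pos: [0.3998, -0.2789, 0.0462]
ee_rot: [-0.706, 0.045, 0.706, 0.045]
contact_force: [-0.4, 0.4, -1.4]
grip_width: 0.0221
t 7.35 tcp [ 0.3998 -0.2789  0.0462] toolx [-0.  0. -1.] y [-0.127 -0.992 -0.   ] z [-0.992  0.127  0.   ] w 0.0221 F [-0.4  0.4 -1.4] q [ 0.49  0.57  0.04  2.13 -0.05  0.44 -1.14]
heading of tool z 3.0143
```

```bash
python3 -m jog '[[[-0.03,0,0],0,255],[[-0.04,0,0],0,255],[[-0.045,0,0],0,255],[[-0.045,0,0],0,255],[[-0.045,0,0],0,255]]';python3 -m jog '[[[-0.04,0,0],0,255],[[-0.029,0,0],0,255],[[0,0,0],-0.064,255],[[0,0,0],-0.063,255],[[0,0,0],0,255]]'; python3 -c "
from h import *
goto((0.44,-0.017,0.32),0)"
```

```text
time_s: 7.85
eef_pos: [0.3994, -0.2786, 0.2531]
ee_rot: [-0.706, 0.045, 0.706, 0.045]
contact_force: [1.8, -0.6, -2.6]
grip_width: 0.0221
time_s: 8.35
eef_pos: [0.3997, -0.2787, 0.3202]
ee_rot: [-0.707, -0.0, 0.707, -0.0]
contact_force: [-0.5, 0.0, -1.9]
grip_width: 0.0223
t 8.35 tcp [ 0.3997 -0.2787  0.3202] toolx [-0.  0. -1.] y [ 0.001 -1.    -0.   ] z [-1.    -0.001  0.   ] w 0.0223 F [-0.5  0.  -1.9] q [ 0.47  0.22  0.06  1.77 -0.01  1.15 -1.04]
shift tool xyz mm [   0.3 -261.7  -40.6] dist 0.265
heading of tool z -3.1407 need world dyaw -0.0008 -> turn about tool x 0.0008
```

```bash
python3 -m jog '[[[0,-0.04,-0.005],0,255],[[0,-0.045,-0.007],0,255],[[0,-0.045,-0.007],0,255],[[0,-0.045,-0.007],0,255],[[0,-0.045,-0.007],0,255]]';python3 -m jog '[[[0,-0.0415,-0.007],0,255],[[0,0,0],0,255],[[0,0,0],0,255],[[0,0,0],0,255],[[0,0,0],0,255]]'; python3 - <<'E'
from h import *
t=env.grab_frame("top")[:,:,::-1];s=env.grab_frame("side")[:,:,::-1]
goto((0.494,-0.017,0.32),0)
cv2.imwrite("pics/top4.png",t);cv2.imwrite("pics/side4.png",s)
a=cv2.resize(t[120:260,285:385],None,fx=4,fy=4,interpolation=2);b=cv2.resize(s[120:260,280:380],None,fx=4,fy=4,interpolation=2)
cv2.imwrite("pics/a4.png",np.hstack([a,b]))
E
```

```text
time_s: 8.85
eef_pos: [0.4326, -0.0572, 0.3201]
ee_rot: [-0.707, 0.001, 0.707, 0.001]
contact_force: [1.2, -0.1, -2.4]
grip_width: 0.022
time_s: 9.35
eef_pos: [0.4397, -0.0187, 0.3201]
ee_rot: [-0.707, 0.001, 0.707, 0.001]
contact_force: [0.0, 0.4, -1.1]
grip_width: 0.0225
t 9.45 tcp [ 0.4398 -0.0184  0.3202] toolx [-0. -0. -1.] y [-0.002 -1.     0.   ] z [-1.     0.002  0.   ] w 0.022 F [ 0.3  0.5 -1.4] q [ 0.05  0.15 -0.14  1.86  0.02  1.13 -1.67]
shift tool xyz mm [  0.2  -1.5 -54.2] dist 0.054
heading of tool z 3.1391 need world dyaw 0.0025 -> turn about tool x -0.0025
```

View pics/a4.png

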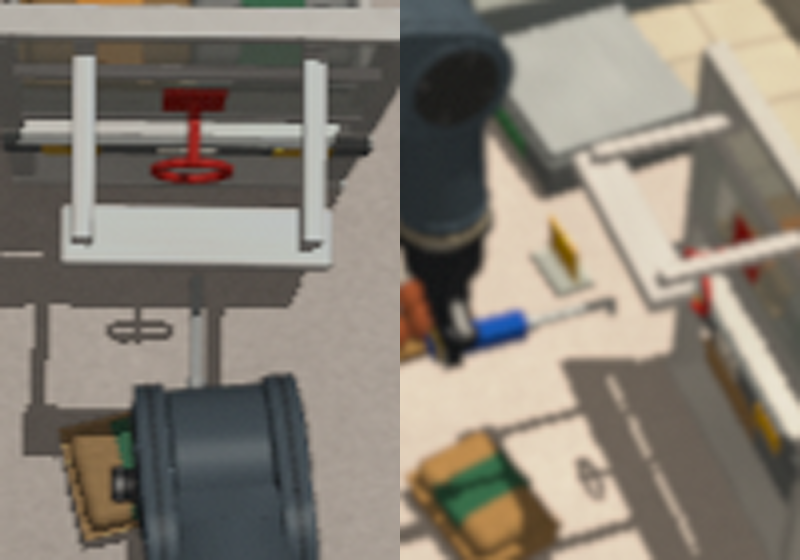

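```bash
python3 - <<'E'
from h import *
print("rod top",onz("top",334.2,207,.337),"ring top again",onz("top",285+192/4,120+171/4,.33))
for X in((.5987,-.0184,.337),(.603,-.0184,.337),(.603,-.0184,.331)):
    p=proj("side",X);print(X,p,"crop",(p-[280,120])*4+[400,0])
print(onz("side",280+200/4,120+302/4,.337), onz("side",280+125/4,120+320/4,.337),"grip front should be 87 behind hook")
E
python3 - <<'E'
import cv2
s=cv2.imread("pics/side4.png");cv2.imwrite("pics/z4.png",cv2.resize(s[170:220,290:370],None,fx=8,fy=8,interpolation=0))
E
```

```text
rod top [ 0.5481847 -0.021666   0.337    ] ring top again [ 0.69036393 -0.01688887  0.33      ]
(0.5987, -0.0184, 0.337) [331.63330181 195.23438029] crop [606.53320724 300.93752114]
(0.603, -0.0184, 0.337) [332.68305487 194.96102865] crop [610.73221947 299.84411458]
(0.603, -0.0184, 0.331) [332.62418522 196.02316297] crop [610.49674087 304.09265187]
[ 0.59231711 -0.01762692  0.337     ] [ 0.51718378 -0.01580278  0.337     ] grip front should be 87 behind hook
```

View pics/z4.png

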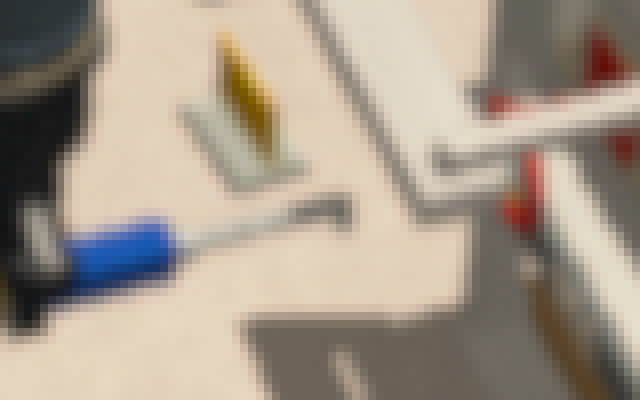

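```bash
python3 -m jog '[[[-0.004,-0.004,-0.01],0,255],[[0,0,-0.02],0,255],[[0,0,-0.02],0,255],[[0,0,0],-0.002,255],[[0,0,0],0,255]]'; python3 - <<'E'
from h import *
t=env.grab_frame("top")[:,:,::-1];s=env.grab_frame("side")[:,:,::-1]
goto((0.54,-0.017,0.32),0)
for z in(.325,.331,.337):print("old gripfront",z,proj("side",(.516,-.0184,z)),"vs 311.25,200")
cv2.imwrite("pics/top5.png",t);cv2.imwrite("pics/side5.png",s)
a=cv2.resize(t[140:210,305:365],None,fx=6.6,fy=6.6,interpolation=0);b=cv2.resize(s[150:220,310:370],None,fx=6.6,fy=6.6,interpolation=0)
cv2.imwrite("pics/a5.png",np.hstack([a,b]))
E
```

```text
time_s: 9.95
eef_pos: [0.4904, -0.0134, 0.3241]
ee_rot: [-0.707, -0.001, 0.707, -0.0]
contact_force: [-0.8, -0.0, -2.3]
grip_width: 0.022
t 10.05 tcp [ 0.4896 -0.0134  0.3243] toolx [-0.  0. -1.] y [ 0.002 -1.    -0.   ] z [-1.    -0.002  0.   ] w 0.0223 F [ 0.7 -0.1 -1.4] q [ 0.04  0.22 -0.14  1.75  0.03  1.17 -1.68]
shift tool xyz mm [  4.3   3.7 -50.4] dist 0.051
heading of tool z -3.1401 need world dyaw -0.0015 -> turn about tool x 0.0015

old gripfront 0.325 [311.18324687 202.67431903] vs 311.25,200
old gripfront 0.331 [311.18205092 201.62021051] vs 311.25,200
old gripfront 0.337 [311.18084819 200.56012018] vs 311.25,200
```

View pics/a5.png

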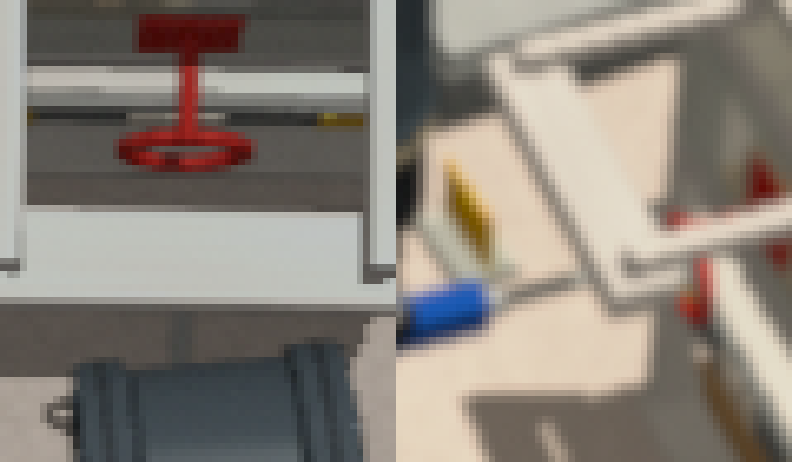

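```bash
python3 -c "
from h import *
print(onz('top',332.6,190,.339))"; python3 -m jog '[[[0,0,-0.01],0,255],[[0,0,-0.01],0,255],[[0,0,-0.01],0,255],[[0,0,0],0,255],[[0,0,0],0,255]]'; python3 - <<'E'
from h import *
t=env.grab_frame("top")[:,:,::-1];s=env.grab_frame("side")[:,:,::-1]
goto((0.541,-0.0134,0.324),0)
cv2.imwrite("pics/top6.png",t);cv2.imwrite("pics/side6.png",s)
a=cv2.resize(t[140:210,305:365],None,fx=6.6,fy=6.6,interpolation=0);b=cv2.resize(s[150:220,310:370],None,fx=6.6,fy=6.6,interpolation=0)
cv2.imwrite("pics/a6.png",np.hstack([a,b]))
E
```

```text
[ 0.60142431 -0.01609393  0.339     ]
time_s: 10.55
eef_pos: [0.5201, -0.0133, 0.324]
ee_rot: [-0.707, -0.001, 0.707, -0.001]
contact_force: [-0.5, -0.4, -0.6]
grip_width: 0.0221
t 10.65 tcp [ 0.5197 -0.0134  0.3242] toolx [-0. -0. -1.] y [ 0.002 -1.     0.   ] z [-1.    -0.002  0.   ] w 0.0222 F [-0.8  0.7 -0.7] q [ 0.04  0.27 -0.14  1.69  0.04  1.19 -1.68]
shift tool xyz mm [  0.2   0.1 -21.3] dist 0.021
heading of tool z -3.1398 need world dyaw -0.0018 -> turn about tool x 0.0018
```

View pics/a6.png

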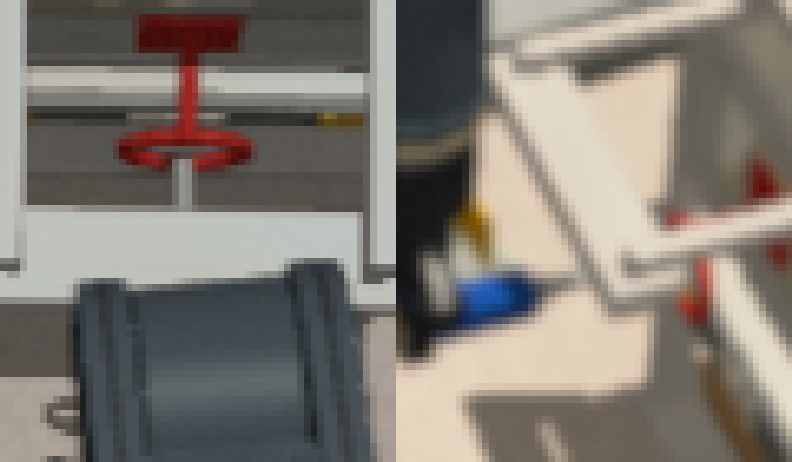

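```bash
python3 -c "
from h import *
for z in(.332,.337,.342):print(onz('top',332.7,163.3,z))
print([proj('top',(.691,-.017,z)) for z in (.302,.33,.358)])"
python3 -m jog '[[[0,0,-0.006],0,255],[[0,0,-0.006],0,255],[[0,0,-0.006],0,255],[[0,0,-0.003],0,255],[[0,0,0],0,255]]'; python3 - <<'E'
from h import *
t=env.grab_frame("top")[:,:,::-1];s=env.grab_frame("side")[:,:,::-1]
goto((0.541,-0.0134,0.324),0)
cv2.imwrite("pics/top7.png",t);cv2.imwrite("pics/side7.png",s)
a=cv2.resize(t[140:210,305:365],None,fx=6.6,fy=6.6,interpolation=0);b=cv2.resize(s[150:220,310:370],None,fx=6.6,fy=6.6,interpolation=0)
cv2.imwrite("pics/a7.png",np.hstack([a,b]))
E
```

```text
[ 0.68813527 -0.0158758   0.332     ]
[ 0.68704456 -0.01567797  0.337     ]
[ 0.68595384 -0.01548013  0.342     ]
[array([332.66974382, 164.41565271]), array([333.03694428, 162.55394256]), array([333.41830397, 160.62044494])]
time_s: 11.15
eef_pos: [0.5414, -0.0133, 0.3241]
ee_rot: [-0.707, -0.001, 0.707, -0.001]
contact_force: [-0.5, 0.8, -1.6]
grip_width: 0.0219
t 11.25 tcp [ 0.5409 -0.0133  0.3242] toolx [-0.  0. -1.] y [ 0.002 -1.    -0.   ] z [-1.    -0.002  0.   ] w 0.0226 F [-0.4  0.3 -0.9] q [ 0.03  0.3  -0.13  1.64  0.04  1.2  -1.68]
shift tool xyz mm [ 0.2  0.1 -0.1] dist 0.0
heading of tool z -3.1398 need world dyaw -0.0018 -> turn about tool x 0.0018
```

View pics/a7.png

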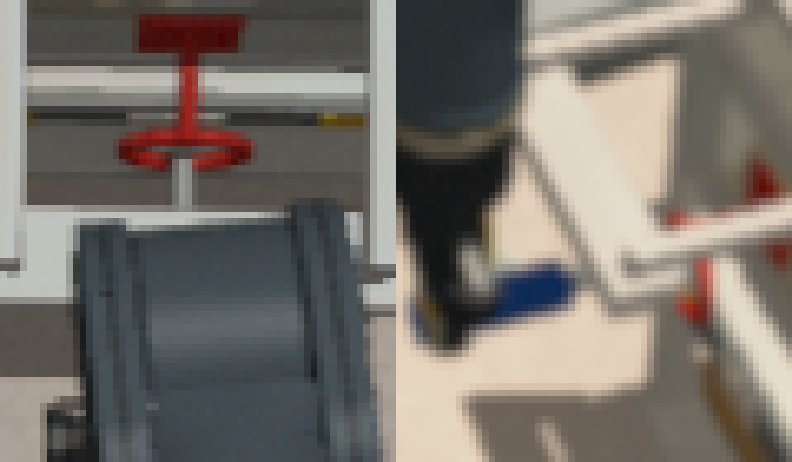

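```bash
python3 - <<'E'
import cv2,numpy as np
a=cv2.imread("pics/top6.png");b=cv2.imread("pics/top7.png")
f=lambda s:cv2.resize(s[145:175,318:348],None,fx=13,fy=13,interpolation=0)
cv2.imwrite("pics/c67.png",np.hstack([f(a),f(b)]))
from h import *
for x in(.687,.70,.708): print(x,proj("top",(x,-.016,.337)), ((proj("top",(x,-.016,.337))-[318,145])*13).round())
E
```

```text
0.687 [332.80197485 163.31518608] [192. 238.]
0.7 [332.84089104 159.28227976] [193. 186.]
0.708 [332.86479446 156.80515567] [193. 153.]
```

View pics/c67.png

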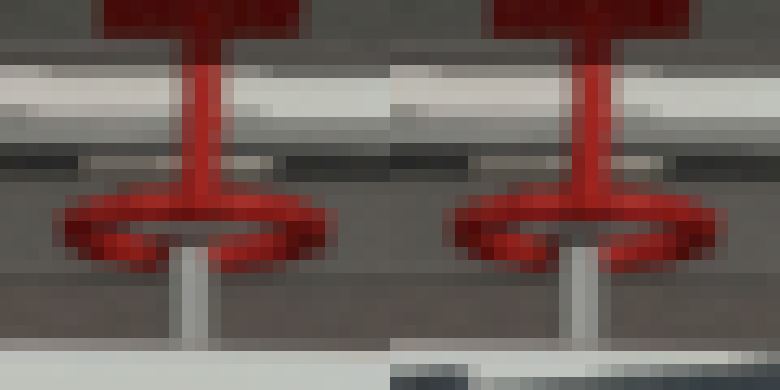

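```bash
python3 - <<'E'
import cv2,numpy as np
a=cv2.imread("pics/top6.png").astype(int).sum(2);b=cv2.imread("pics/top7.png").astype(int).sum(2);c=cv2.imread("pics/top4.png").astype(int).sum(2)
print("b-a");print((b-a)[152:166,328:340]);print("b-c");print((b-c)[152:166,328:340])
E
```

```text
b-a
[[  2   4   0   4  -1   1  -3   2   2   2   3   3]
 [  4   1   4   1   2   2   1   4   2   1   0   1]
 [ -4   4   0   3  -1  -6   7   1   2   1   1   3]
 [  0  -2   4  -3   1  -1  -2   4   1   1   0  -2]
 [ -2   0  -1 -10  -8  -3   2  -4   6  -2   0  -2]
 [ -2   2  -6 -38 -44  -2   0   3  -1  -1   2  -1]
 [ -3   0 -10 -19  -2  -4   3  -3  -2  -2   5  -3]
 [ -2   3  -6 -19   0  -4   1   3   4   3   1   4]
 [  1   2  -2  -3  -5   1  -5   5   2   1  -2   0]
 [  4   0   3   7   4  -3  -3   4  -5   8   6  -5]
 [  1  -1 -19 -30 -34 -31 -13  -2  -2   1   0  -2]
 [  5  -2  -9   4   6  -7  -8   4  -3  -2   0   3]
 [  1   0   2  -5   2  10  19   6   3  -4   2   2]
 [  1  -2  -3  -7  -3   3   1   2  -1   0   8  -1]]
b-c
[[  6   6   6   6   2   6   4   7   8   9   9   7]
 [  9   6   8   6   3   4   4   9   3   5   4   4]
 [  3   5   3   6   3  -1   5   5   4   5   7   6]
 [  4   1   7   0   1   2   5   4   5   3   2   5]
 [ -2   5   5  -8  -5   4   5   0  11   5   4   5]
 [  2   4  -5 -35 -45  -1   6   4   6   5   3   3]
 [ -1   4  -9 -16  -2  -2   9  -3   3  -1   8   3]
 [  3   6  -7 -12   5   2   5   8   4   6   3   6]
 [  1   3  -1   2   1   4   2   6   9   7  -2   4]
 [ 11   3   4  15   2   0   7   5   7   2   4  -4]
 [  3   3 -16 -32 -27 -29 -11   4   4   1   5   2]
 [  3   1  -1  31  22 -12 -10  10  -2   0   4   7]
 [ 10   8  22 190 235 167  56   6   8  -5  -3   9]
 [  7  -2  36 184 295 240  72  10   2  -4   6   5]]
```

The shadow of the light bar hid the hook. The difference image shows its end at row 156.5, column 331.5, so x is about 0.708. The hook is roughly 12 mm past the ring plane. I'll go 3 mm deeper and then lower.

```bash
python3 -m jog '[[[0,0,-0.003],0,255],[[0.006,0,0],0,255],[[0.006,0,0],0,255],[[0.006,0,0],0,255],[[0.006,0,0],0,255]]'; python3 -m jog '[[[0.005,0,0],0,255],[[0.005,0,0],0,255],[[0.005,0,0],0,255],[[0,0,0],0,255],[[0,0,0],0,255]]'; python3 - <<'E'
from h import *
t=env.grab_frame("top")[:,:,::-1];s=env.grab_frame("side")[:,:,::-1]
goto((0.544,-0.0134,0.222),0)
cv2.imwrite("pics/top8.png",t);cv2.imwrite("pics/side8.png",s)
a=cv2.resize(t[140:210,305:365],None,fx=6.6,fy=6.6,interpolation=0);b=cv2.resize(s[150:220,310:370],None,fx=6.6,fy=6.6,interpolation=0)
cv2.imwrite("pics/a8.png",np.hstack([a,b]))
E
```

```text
time_s: 11.75
eef_pos: [0.5437, -0.0133, 0.2995]
ee_rot: [-0.707, -0.001, 0.707, -0.001]
contact_force: [0.0, -0.0, -1.2]
grip_width: 0.0222
time_s: 12.25
eef_pos: [0.544, -0.0133, 0.2853]
ee_rot: [-0.707, -0.001, 0.707, -0.001]
contact_force: [-0.3, 0.4, -1.1]
grip_width: 0.0222
t 12.35 tcp [ 0.544  -0.0133  0.2854] toolx [-0.  0. -1.] y [ 0.002 -1.    -0.   ] z [-1.    -0.002  0.   ] w 0.0222 F [ 0.1 -0.1 -1.4] q [ 0.03  0.34 -0.13  1.7   0.05  1.11 -1.68]
shift tool xyz mm [63.4  0.1 -0. ] dist 0.063
heading of tool z -3.1398 need world dyaw -0.0018 -> turn about tool x 0.0018
```

View pics/a8.png

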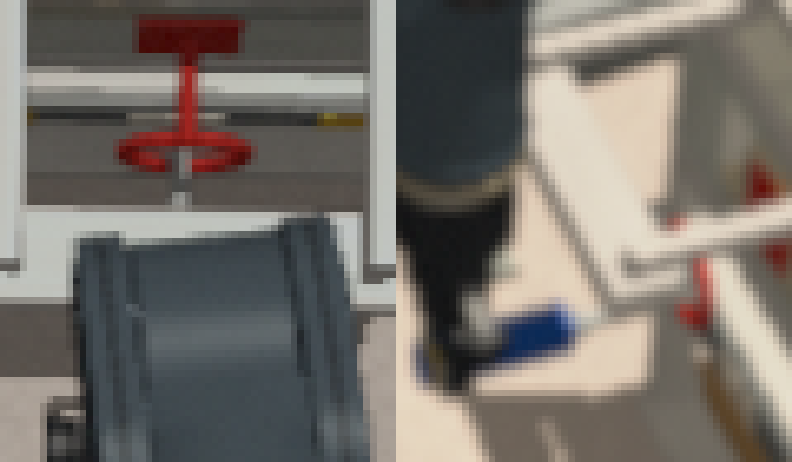

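```bash
python3 -m jog '[[[0.006,0,0],0,255],[[0.006,0,0],0,255],[[0.006,0,0],0,255],[[0.006,0,0],0,255],[[0.006,0,0],0,255]]'; python3 - <<'E'
from h import *
t=env.grab_frame("top")[:,:,::-1];s=env.grab_frame("side")[:,:,::-1]
goto((0.544,-0.0134,0.222),0)
cv2.imwrite("pics/top9.png",t);cv2.imwrite("pics/side9.png",s)
a=cv2.resize(t[140:210,305:365],None,fx=6.6,fy=6.6,interpolation=0);b=cv2.resize(s[150:220,310:370],None,fx=6.6,fy=6.6,interpolation=0)
cv2.imwrite("pics/a9.png",np.hstack([a,b]))
E
```

```text
time_s: 12.85
eef_pos: [0.5444, -0.0133, 0.2549]
ee_rot: [0.707, 0.001, -0.707, 0.001]
contact_force: [2.6, -0.4, 2.1]
grip_width: 0.022
t 12.95 tcp [ 0.5435 -0.0134  0.2542] toolx [-0.002 -0.    -1.   ] y [ 0.002 -1.     0.   ] z [-1.    -0.002  0.002] w 0.0225 F [ 0.9 -0.5 -0.2] q [ 0.03  0.36 -0.13  1.75  0.05  1.04 -1.69]
shift tool xyz mm [32.2  0.  -0.6] dist 0.032
heading of tool z -3.1398 need world dyaw -0.0018 -> turn about tool x 0.0018
```

View pics/a9.png

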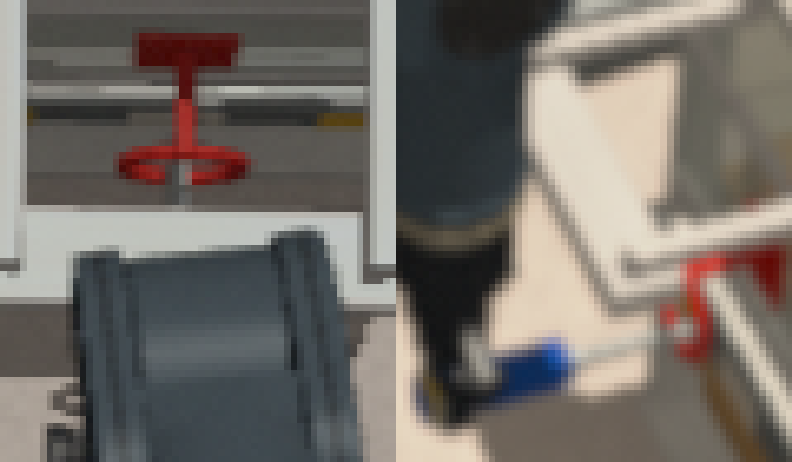

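```bash
python3 -m jog '[[[0.006,0,0],0,255],[[0.006,0,0],0,255],[[0.006,0,0],0,255],[[0.006,0,0],0,255],[[0.004,0,0],0,255]]'; python3 -m jog '[[[0.001,0,0],0,255],[[0.001,0,0],0,255],[[0.001,0,0],0,255],[[0,0,0],0,255],[[0,0,0],0,255]]'; python3 - <<'E'
from h import *
t=env.grab_frame("top")[:,:,::-1];s=env.grab_frame("side")[:,:,::-1]
goto((0.544,-0.0134,0.222),0)
cv2.imwrite("pics/top10.png",t);cv2.imwrite("pics/side10.png",s)
a=cv2.resize(t[140:210,305:365],None,fx=6.6,fy=6.6,interpolation=0);b=cv2.resize(s[150:220,310:370],None,fx=6.6,fy=6.6,interpolation=0)
cv2.imwrite("pics/a10.png",np.hstack([a,b]))
E
```

```text
time_s: 13.45
eef_pos: [0.5438, -0.0133, 0.2266]
ee_rot: [-0.707, -0.001, 0.707, -0.001]
contact_force: [-0.2, -1.4, 2.3]
grip_width: 0.0223
time_s: 13.95
eef_pos: [0.5439, -0.0133, 0.2243]
ee_rot: [-0.707, -0.001, 0.707, -0.001]
contact_force: [-0.1, -0.7, 1.4]
grip_width: 0.0226
t 14.05 tcp [ 0.5439 -0.0133  0.2243] toolx [-0. -0. -1.] y [ 0.002 -1.     0.   ] z [-1.    -0.002  0.   ] w 0.0223 F [-0.4 -0.6  0.4] q [ 0.03  0.39 -0.13  1.79  0.06  0.96 -1.7 ]
shift tool xyz mm [ 2.3  0.1 -0.1] dist 0.002
heading of tool z -3.1398 need world dyaw -0.0018 -> turn about tool x 0.0018
```

View pics/a10.png

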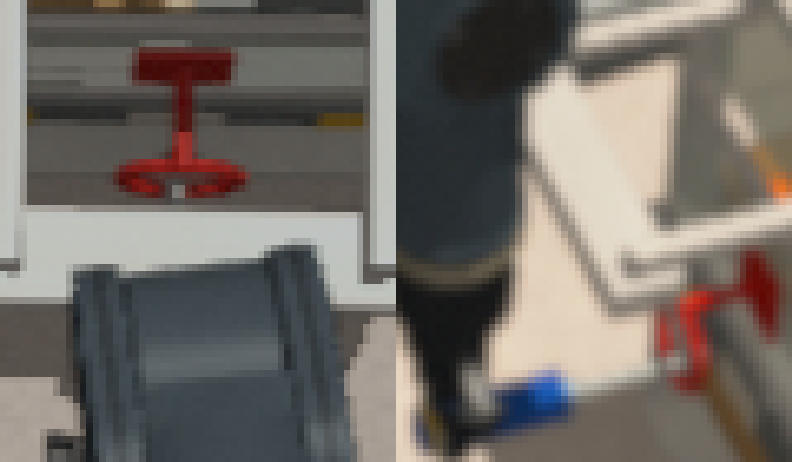

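```bash
for i in 1; do python3 -m jog '[[[0.001,0,0],0,255],[[0.001,0,0],0,255],[[0.001,0,0],0,255],[[0.001,0,0],0,255],[[0.001,0,0],0,255]]'; python3 -c "
from h import *
goto(None)"; done
```

```text
time_s: 14.55
eef_pos: [0.544, -0.0133, 0.2197]
ee_rot: [0.707, 0.001, -0.707, 0.001]
contact_force: [-6.0, -1.6, 7.3]
grip_width: 0.0219
t 14.55 tcp [ 0.544  -0.0133  0.2197] toolx [ 0.001  0.    -1.   ] y [ 0.002 -1.    -0.   ] z [-1.    -0.002 -0.001] w 0.0219 F [-6.  -1.6  7.3] q [ 0.03  0.39 -0.13  1.8   0.06  0.95 -1.7 ]
heading of tool z -3.1398
```

```bash
python3 -m jog '[[[0.001,0,0],0,255],[[0.001,0,0],0,255],[[0.001,0,0],0,255],[[0,0,0],0,255],[[0,0,0],0,255]]'; python3 - <<'E'
from h import *
t=env.grab_frame("top")[:,:,::-1];s=env.grab_frame("side")[:,:,::-1]
goto(None)
cv2.imwrite("pics/top11.png",t);cv2.imwrite("pics/side11.png",s)
a=cv2.resize(t[140:210,305:365],None,fx=6.6,fy=6.6,interpolation=0);b=cv2.resize(s[150:220,310:370],None,fx=6.6,fy=6.6,interpolation=0)
cv2.imwrite("pics/a11.png",np.hstack([a,b]))
E
```

```text
time_s: 15.05
eef_pos: [0.5445, -0.0131, 0.2167]
ee_rot: [0.708, 0.001, -0.707, 0.001]
contact_force: [-2.9, -0.4, 6.8]
grip_width: 0.0218
t 15.15 tcp [ 0.5444 -0.0131  0.2167] toolx [ 0.001  0.    -1.   ] y [ 0.002 -1.    -0.   ] z [-1.    -0.002 -0.001] w 0.0216 F [-2.2  0.2  5.9] q [ 0.03  0.4  -0.13  1.8   0.06  0.94 -1.7 ]
heading of tool z -3.1396
```

View pics/a11.png

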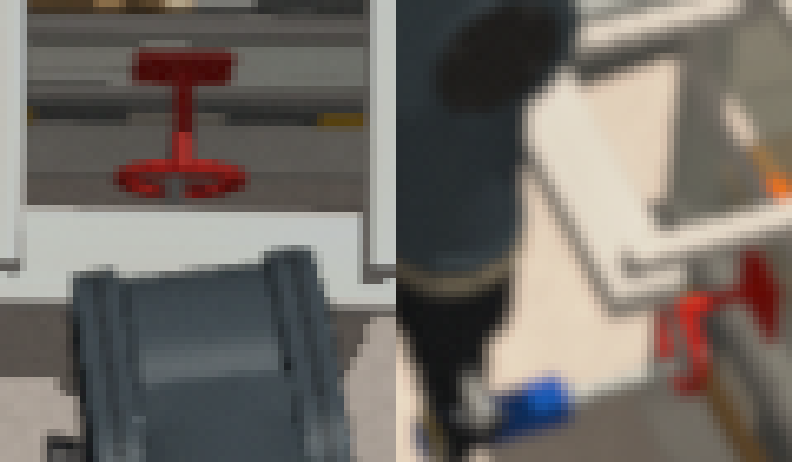

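```bash
python3 - <<'E'
from h import *
for k in(4,9,10,11):
    im=cv2.imread(f"pics/top{k}.png");hsv=cv2.cvtColor(im,cv2.COLOR_BGR2HSV)
    m=cv2.inRange(hsv,(0,120,40),(9,255,255))|cv2.inRange(hsv,(172,120,40),(180,255,255))
    m=m[135:175,318:348]
    rows=np.where(m.sum(1)>0)[0];
    # plate centroid: rows of first 8 from the top
    r0=rows[0];w=im[:,:,2].astype(float)-im[:,:,1];w=w[135:175,318:348]
    prof=w[:, [5,6,7,8,20,21,22][2:5]].clip(0).sum(1)
    lo=w[:,3:8].clip(0).sum(1)
    cen=lambda p,a,b:(p[a:b]*np.arange(a,b)).sum()/p[a:b].sum()+135
    full=w.clip(0).sum(1)
    pl=w[:,7:19].clip(0).sum(1)
    print(k,"rows",rows[0]+135,rows[-1]+135,"ring side-lobe centre row",cen(lo,15,40).round(2),"plate",cen(pl,r0,r0+5).round(2))
for z in(.34,.33,.3,.27,.262,.26,.255):print(z,proj("top",(.6905,.01,z)).round(2))
E
```

```text
4 rows 142 165 ring side-lobe centre row 162.21 plate 144.06
9 rows 145 167 ring side-lobe centre row 164.0 plate 147.03
10 rows 147 169 ring side-lobe centre row 164.42 plate 149.15
11 rows 148 169 ring side-lobe centre row 164.5 plate 149.91
0.34 [324.6  161.91]
0.33 [324.52 162.6 ]
0.3 [324.3  164.59]
0.27 [324.08 166.5 ]
0.262 [324.03 167.  ]
0.26 [324.01 167.12]
0.255 [323.98 167.43]
```

```bash
python3 -m jog '[[[0.001,0,0],0,255],[[0.001,0,0],0,255],[[0.001,0,0],0,255],[[0.001,0,0],0,255],[[0,0,0],0,255]]'; python3 - <<'E'
from h import *
t=env.grab_frame("top")[:,:,::-1];s=env.grab_frame("side")[:,:,::-1]
goto(None)
cv2.imwrite("pics/top12.png",t);cv2.imwrite("pics/side12.png",s)
for k in(10,11,12):
    im=cv2.imread(f"pics/top{k}.png");w=(im[:,:,2].astype(float)-im[:,:,1])[135:175,318:348].clip(0)
    pl=w[:,7:19].sum(1);print(k,(pl[10:20]*np.arange(145,155)).sum()/pl[10:20].sum(),pl[10:20].round())
a=cv2.resize(t[140:210,305:365],None,fx=6.6,fy=6.6,interpolation=0);b=cv2.resize(s[150:220,310:370],None,fx=6.6,fy=6.6,interpolation=0)
cv2.imwrite("pics/a12.png",np.hstack([a,b]))
E
```

```text
time_s: 15.65
eef_pos: [0.5445, -0.013, 0.2127]
ee_rot: [0.708, 0.001, -0.707, 0.001]
contact_force: [-3.2, 1.0, 6.8]
grip_width: 0.0221
t 15.75 tcp [ 0.5445 -0.013   0.2128] toolx [ 0.001  0.    -1.   ] y [ 0.002 -1.    -0.   ] z [-1.    -0.002 -0.001] w 0.022 F [-3.3  0.2  7.5] q [ 0.03  0.4  -0.13  1.81  0.06  0.93 -1.7 ]
heading of tool z -3.1394 
10 149.88787354902445 [ 20.  16. 400. 733. 669. 666. 669. 455. 218. 203.]
11 150.040350877193 [ 23.  16. 300. 682. 649. 673. 687. 524. 226. 210.]
12 150.03449144008056 [ 26.  16. 296. 675. 649. 674. 686. 520. 228. 202.]
```

View pics/a12.png

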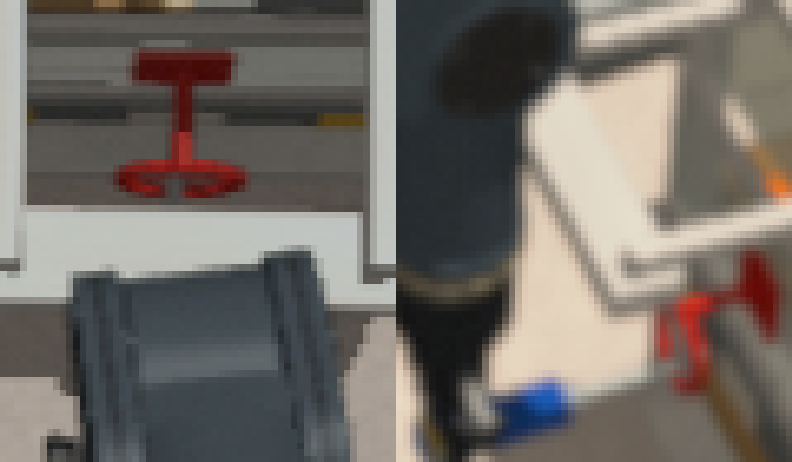

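The plate centroid did not change over the last 4 mm (150.04 to 150.03) and the force is steady at about 7 N, so the sash is on its stop. Next I'll lift the rod to the ring centre and withdraw.

```bash
python3 -m jog '[[[-0.005,0,0],0,255],[[-0.007,0,0],0,255],[[-0.007,0,0],0,255],[[-0.007,0,0],0,255],[[0,0,0],0,255]]'; python3 - <<'E'
from h import *
t=env.grab_frame("top")[:,:,::-1];s=env.grab_frame("side")[:,:,::-1]
goto(None)
cv2.imwrite("pics/top13.png",t);cv2.imwrite("pics/side13.png",s)
im=t;w=(im[:,:,2].astype(float)-im[:,:,1])[135:175,318:348].clip(0)
pl=w[:,7:19].sum(1);print(pl[10:20].round())
a=cv2.resize(t[140:210,305:365],None,fx=6.6,fy=6.6,interpolation=0);b=cv2.resize(s[150:220,310:370],None,fx=6.6,fy=6.6,interpolation=0)
cv2.imwrite("pics/a13.png",np.hstack([a,b]))
E
```

```text
time_s: 16.25
eef_pos: [0.5444, -0.0133, 0.2393]
ee_rot: [0.708, 0.001, -0.707, 0.001]
contact_force: [-0.0, 0.6, -1.6]
grip_width: 0.0223
t 16.35 tcp [ 0.5439 -0.0133  0.2383] toolx [ 0.  0. -1.] y [ 0.002 -1.    -0.   ] z [-1.    -0.002 -0.   ] w 0.0222 F [-0.4 -0.3 -0.9] q [ 0.03  0.38 -0.13  1.77  0.06  1.   -1.69]
heading of tool z -3.1398 
[ 25.  12. 299. 683. 631. 666. 678. 517. 228. 202.]
```

View pics/a13.png

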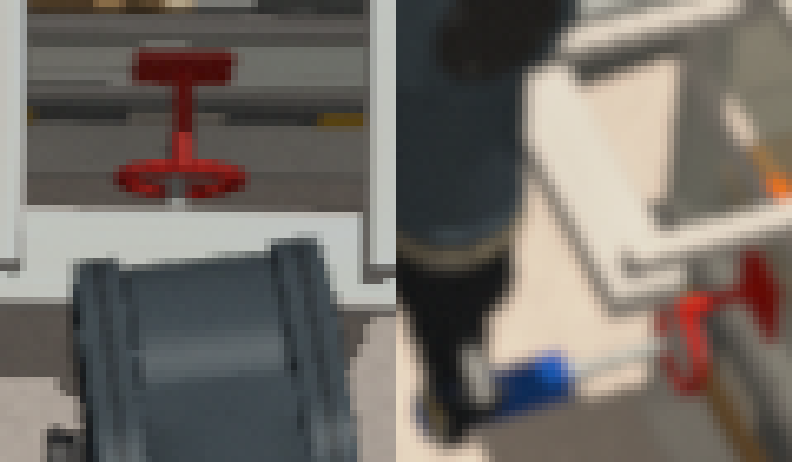

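```bash
python3 -m jog '[[[0,0,0.005],0,255],[[0,0,0.007],0,255],[[0,0,0.007],0,255],[[0,0,0.006],0,255],[[0,0,0],0,255]]'; python3 - <<'E'
from h import *
t=env.grab_frame("top")[:,:,::-1];s=env.grab_frame("side")[:,:,::-1]
goto(None)
cv2.imwrite("pics/top14.png",t);cv2.imwrite("pics/side14.png",s)
im=t;w=(im[:,:,2].astype(float)-im[:,:,1])[135:175,318:348].clip(0)
pl=w[:,7:19].sum(1);print(pl[10:20].round())
a=cv2.resize(t[140:210,305:365],None,fx=6.6,fy=6.6,interpolation=0);b=cv2.resize(s[150:220,310:370],None,fx=6.6,fy=6.6,interpolation=0)
cv2.imwrite("pics/a14.png",np.hstack([a,b]))
E
```

```text
time_s: 16.85
eef_pos: [0.5179, -0.0134, 0.2384]
ee_rot: [-0.707, -0.001, 0.707, -0.001]
contact_force: [0.5, 0.3, -1.7]
grip_width: 0.0221
t 16.95 tcp [ 0.5189 -0.0134  0.2385] toolx [ 0. -0. -1.] y [ 0.002 -1.     0.   ] z [-1.    -0.002 -0.   ] w 0.0223 F [ 0.5  0.2 -1.2] q [ 0.03  0.34 -0.14  1.83  0.05  0.97 -1.69]
heading of tool z -3.1398 
[ 22.  11. 296. 677. 650. 666. 671. 511. 225. 204.]
```

View pics/a14.png

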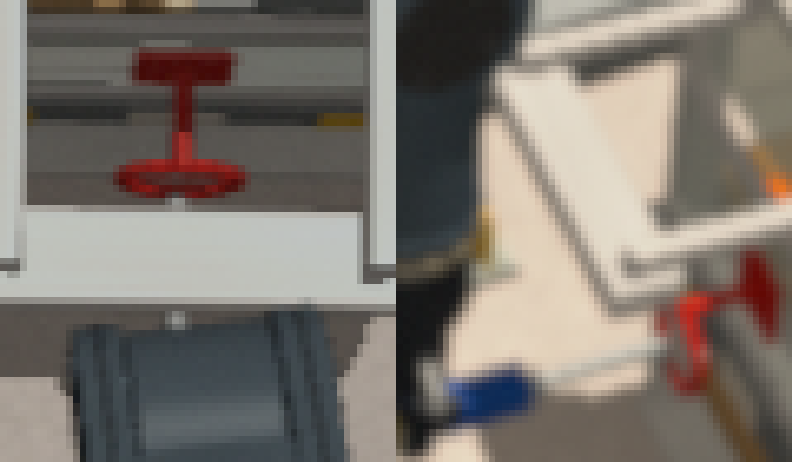

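```bash
python3 -m jog '[[[0,0,0.01],0,255],[[0,0,0.02],0,255],[[0,0,0.03],0,255],[[0,0,0.03],0,255],[[0,0,0.02],0,255]]'; python3 -m jog '[[[0,0,0],0,255],[[0,0,0],0,255],[[0,0,0],0,255],[[0,0,0],0,255],[[0,0,0],0,255]]';python3 - <<'E'
from h import *
t=env.grab_frame("top")[:,:,::-1];s=env.grab_frame("side")[:,:,::-1]
goto(None)
cv2.imwrite("pics/top15.png",t);cv2.imwrite("pics/side15.png",s)
T=env.sense()["eef_pos"]
for off in(.074,.162): print(off,[(proj("side",T+[off,-.002,z])-[280,160])*8 for z in(.010,.017,.024)])
cv2.imwrite("pics/a15.png",cv2.resize(s[160:230,280:370],None,fx=8,fy=8,interpolation=0))
E
```

```text
time_s: 17.45
eef_pos: [0.4064, -0.0137, 0.2381]
ee_rot: [-0.707, -0.001, 0.708, -0.001]
contact_force: [0.5, 0.2, -1.2]
grip_width: 0.0223
time_s: 17.95
eef_pos: [0.4094, -0.0135, 0.2381]
ee_rot: [-0.707, -0.001, 0.707, -0.001]
contact_force: [0.0, -0.5, -1.4]
grip_width: 0.0218
t 18.05 tcp [ 0.4092 -0.0135  0.2381] toolx [-0.  0. -1.] y [ 0.002 -1.    -0.   ] z [-1.    -0.002  0.   ] w 0.0222 F [-0.8 -0.1 -1.2] q [ 0.04  0.18 -0.15  2.07  0.03  0.9  -1.69]
heading of tool z -3.1397 
0.074 [array([184.31561358, 458.12995551]), array([184.09641766, 448.97033588]), array([183.87581507, 439.75193507])]
0.162 [array([352.76901077, 412.80294319]), array([353.08458674, 403.6153249 ]), array([353.40216237, 394.36948935])]
```

View pics/a15.png

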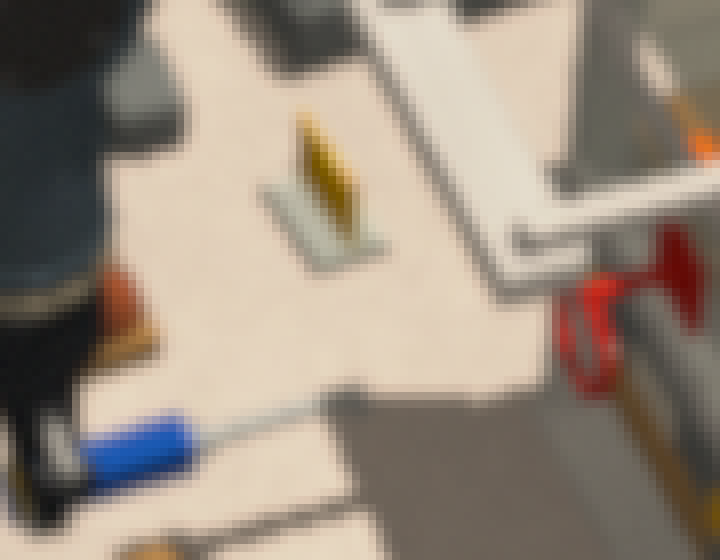

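```bash
python3 -m jog '[[[0,0.04,0.002],0,255],[[0,0.045,0.002],0,255],[[0,0.045,0.002],0,255],[[0,0.045,0.002],0,255],[[0,0.045,0.002],0,255]]'; python3 -m jog '[[[0,0.045,0],0,255],[[0,0,0],0.064,255],[[0,0,0],0.064,255],[[0,0,0],0,255],[[0,0,0],0,255]]';python3 -c "
from h import *
goto((0.3998,-0.2787,0.10),-0.1275)"
```

```text
time_s: 18.55
eef_pos: [0.3992, -0.2354, 0.2383]
ee_rot: [0.707, 0.001, -0.707, 0.001]
contact_force: [0.8, -0.5, -1.3]
grip_width: 0.0221
time_s: 19.05
eef_pos: [0.3996, -0.2783, 0.2381]
ee_rot: [-0.706, 0.044, 0.706, 0.044]
contact_force: [0.4, -0.7, -0.8]
grip_width: 0.0222
t 19.05 tcp [ 0.3996 -0.2783  0.2381] toolx [-0.  0. -1.] y [-0.124 -0.992 -0.   ] z [-0.992  0.124  0.   ] w 0.0222 F [ 0.4 -0.7 -0.8] q [ 0.48  0.29  0.05  1.91 -0.02  0.94 -1.16]
shift tool xyz mm [138.1   0.3  -0.3] dist 0.138
heading of tool z 3.0178 need world dyaw -0.0037 -> turn about tool x 0.0037
```

```bash
python3 -m jog '[[[0.03,0,0],0.003,255],[[0.04,0,0],0,255],[[0.04,0,0],0,255],[[0.03,0,0],0,255],[[0.02,0,0],0,255]]';python3 -m jog '[[[0.01,0,0],0,255],[[0.01,0,0],0,255],[[0.006,0,0],0,255],[[0,0,0],0,255],[[0,0,0],0,255]]'; python3 - <<'E'
from h import *
t=env.grab_frame("top")[:,:,::-1];s=env.grab_frame("side")[:,:,::-1]
goto((0.3998,-0.2787,0.0353),-0.1275)
cv2.imwrite("pics/top16.png",t);cv2.imwrite("pics/side16.png",s)
a=cv2.resize(t[200:290,350:450],None,fx=4,fy=4,interpolation=2);b=cv2.resize(s[250:340,260:360],None,fx=4,fy=4,interpolation=2)
cv2.imwrite("pics/a16.png",np.hstack([a,b]))
E
```

```text
time_s: 19.55
eef_pos: [0.399, -0.2777, 0.0764]
ee_rot: [-0.705, 0.044, 0.706, 0.045]
contact_force: [0.4, -0.5, -1.0]
grip_width: 0.0224
time_s: 20.05
eef_pos: [0.3998, -0.2787, 0.0529]
ee_rot: [0.706, -0.046, -0.705, -0.045]
contact_force: [0.4, -0.4, -1.0]
grip_width: 0.022
t 20.15 tcp [ 0.3998 -0.2788  0.053 ] toolx [ 0.001 -0.001 -1.   ] y [-0.129 -0.992  0.   ] z [-0.992  0.129 -0.001] w 0.0222 F [ 0.3  0.2 -0.5] q [ 0.5   0.56  0.02  2.12 -0.03  0.46 -1.16]
shift tool xyz mm [17.7 -0.1  0.1] dist 0.018
heading of tool z 3.0125 need world dyaw 0.0016 -> turn about tool x -0.0016
```

View pics/a16.png

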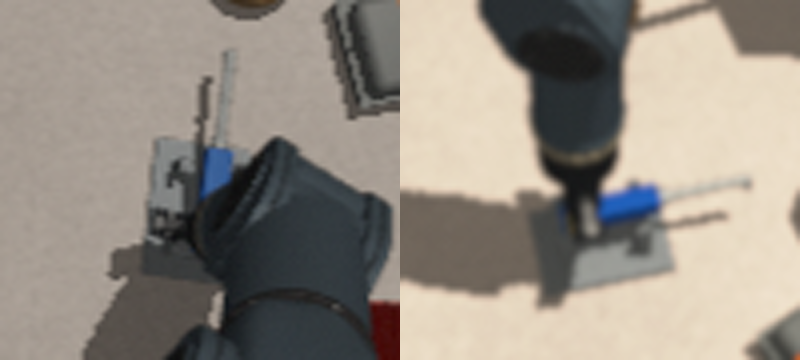

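```bash
python3 -m jog '[[[0.005,0,0],0,255],[[0.005,0,0],0,255],[[0.003,0,0],0,255],[[0.002,0,0],0,255],[[0.001,0,0],0,255]]';python3 -c "
from h import *
goto((0.3998,-0.2787,0.0353),-0.1275)"
```

```text
time_s: 20.65
eef_pos: [0.4, -0.2787, 0.0362]
ee_rot: [0.706, -0.046, -0.705, -0.045]
contact_force: [0.8, 0.6, 11.1]
grip_width: 0.0223
t 20.65 tcp [ 0.4    -0.2787  0.0362] toolx [ 0.001 -0.    -1.   ] y [-0.129 -0.992  0.   ] z [-0.992  0.129 -0.001] w 0.0223 F [ 0.8  0.6 11.1] q [ 0.5   0.59  0.02  2.14 -0.03  0.42 -1.16]
shift tool xyz mm [0.9 0.  0.2] dist 0.001
heading of tool z 3.0126 need world dyaw 0.0015 -> turn about tool x -0.0015
```

```bash
python3 -m jog '[[[0,0,0],0,255],[[0,0,0],0,200],[[0,0,0],0,100],[[0,0,0],0,0],[[0,0,0],0,0]]' 20;python3 -m jog '[[[0,0,0],0,0],[[0,0,0],0,0],[[0,0,0],0,0],[[0,0,-0.008],0,0],[[0,0,-0.008],0,0]]'; python3 - <<'E'
from h import *
t=env.grab_frame("top")[:,:,::-1];s=env.grab_frame("side")[:,:,::-1]
goto((0.4166,-0.2807,0.0353),-0.1275)
a=cv2.resize(t[200:290,350:450],None,fx=4,fy=4,interpolation=2);b=cv2.resize(s[250:340,260:360],None,fx=4,fy=4,interpolation=2)
cv2.imwrite("pics/a17.png",np.hstack([a,b]))
E
```

```text
time_s: 21.15
eef_pos: [0.3993, -0.2785, 0.0363]
ee_rot: [-0.705, 0.046, 0.706, 0.046]
contact_force: [0.1, -0.2, 0.4]
grip_width: 0.0647
time_s: 21.65
eef_pos: [0.416, -0.2808, 0.0364]
ee_rot: [0.706, -0.046, -0.706, -0.046]
contact_force: [0.1, 0.4, -1.0]
grip_width: 0.0854
t 21.75 tcp [ 0.4172 -0.2808  0.0363] toolx [ 0.002 -0.    -1.   ] y [-0.128 -0.992  0.   ] z [-0.992  0.128 -0.002] w 0.0853 F [-0.5 -0.4  0. ] q [ 0.48  0.6   0.02  2.1  -0.03  0.44 -1.17]
shift tool xyz mm [1.  0.  0.6] dist 0.001
heading of tool z 3.0134 need world dyaw 0.0007 -> turn about tool x -0.0007
```

View pics/a17.png

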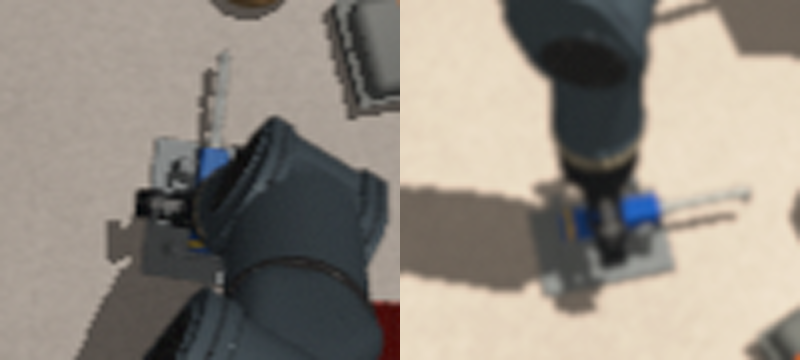

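The pole is seated just as it was after my earlier shift. I'll slide it about 9 mm back to where it originally lay.

```bash
python3 -m jog '[[[0,0,0],0,150],[[0,0,0],0,255],[[0,0,0],0,255],[[0,0,0],0,255],[[0,0,0],0,255]]' 40; python3 -m jog '[[[-0.003,0,0],0,255],[[0,0,0.003],0,255],[[0,0,0.003],0,255],[[0,0,0.003],0,255],[[0,0,0],0,255]]';python3 -m jog '[[[0.002,0,0],0,255],[[0,0,0],0,255],[[0,0,0],0,0],[[0,0,0],0,0],[[0,0,0],0,0]]';python3 -m jog '[[[0,0,0],0,0],[[0,0,0],0,0],[[0,0,0],0,0],[[-0.02,0,0],0,0],[[-0.03,0,0],0,0]]';python3 -m jog '[[[-0.04,0,0],0,0],[[-0.04,0,0],0,0],[[-0.04,0,0],0,0],[[0,0.04,0.02],0,0],[[0,0.05,0.02],0,0]]';python3 -m jog '[[[0,0.05,0.02],0,0],[[0,0.05,0.02],0,0],[[0,0.05,0.02],0,0],[[0,0,0],0,0],[[0,0,0],0,0]]'; python3 - <<'E'
from h import *
t=env.grab_frame("top")[:,:,::-1];s=env.grab_frame("side")[:,:,::-1]
goto(None)
cv2.imwrite("pics/top18.png",t);cv2.imwrite("pics/side18.png",s)
a=cv2.resize(t[200:290,350:450],None,fx=4,fy=4,interpolation=2);b=cv2.resize(s[250:340,260:360],None,fx=4,fy=4,interpolation=2)
cv2.imwrite("pics/a18.png",np.hstack([a,b]))
for k in(0,18):
    im=cv2.imread(f"pics/top{k}.png");hsv=cv2.cvtColor(im,cv2.COLOR_BGR2HSV)
    m=cv2.inRange(hsv,(100,120,60),(125,255,255));q=np.zeros_like(m);q[200:280,380:425]=m[200:280,380:425]
    mo=cv2.moments(q,True);c=mo["m10"]/mo["m00"],mo["m01"]/mo["m00"];print(k,c,onz("top",*c,.064))
E
```

```text
time_s: 22.25
eef_pos: [0.4152, -0.2806, 0.0364]
ee_rot: [-0.706, 0.046, 0.706, 0.046]
contact_force: [-0.5, 0.7, 2.9]
grip_width: 0.0234
time_s: 22.75
eef_pos: [0.4056, -0.2794, 0.0392]
ee_rot: [-0.705, 0.046, 0.706, 0.046]
contact_force: [-0.9, -0.3, -0.7]
grip_width: 0.0233
time_s: 23.25
eef_pos: [0.4065, -0.2795, 0.0374]
ee_rot: [0.706, -0.046, -0.706, -0.046]
contact_force: [0.2, 0.1, 0.9]
grip_width: 0.066
time_s: 23.75
eef_pos: [0.4054, -0.2788, 0.0867]
ee_rot: [-0.705, 0.045, 0.707, 0.046]
contact_force: [-0.4, -0.7, 0.0]
grip_width: 0.0856
time_s: 24.25
eef_pos: [0.358, -0.36, 0.209]
ee_rot: [0.707, -0.044, -0.705, -0.043]
contact_force: [0.2, -1.1, 0.5]
grip_width: 0.0855
time_s: 24.75
eef_pos: [0.2826, -0.4918, 0.2069]
ee_rot: [-0.705, 0.047, 0.706, 0.047]
contact_force: [-0.3, 0.5, 0.7]
grip_width: 0.0856
t 24.85 tcp [ 0.2845 -0.4901  0.2071] toolx [ 0.     0.001 -1.   ] y [-0.128 -0.992 -0.001] z [-0.992  0.128 -0.   ] w 0.0852 F [ 0.2 -0.3  0.1] q [ 0.9   0.44  0.1   1.77 -0.05  0.94 -0.68]
heading of tool z 3.0136 
0 (401.2875816993464, 250.66666666666666) [ 0.4242148  -0.28007179  0.064     ]
18 (401.5, 250.81578947368422) [ 0.42368538 -0.28084015  0.064     ]
```

View pics/a18.png

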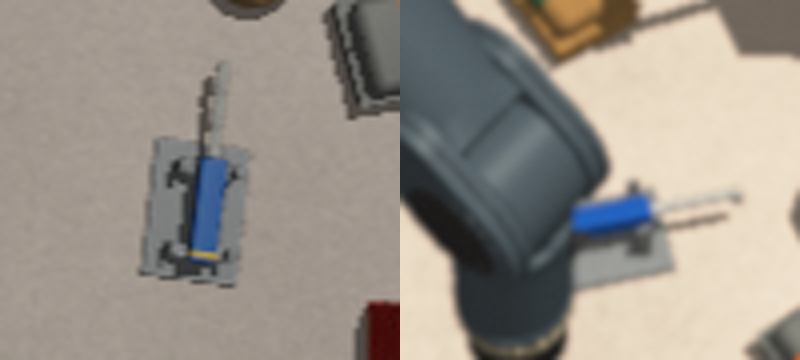

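View pics/top18.png

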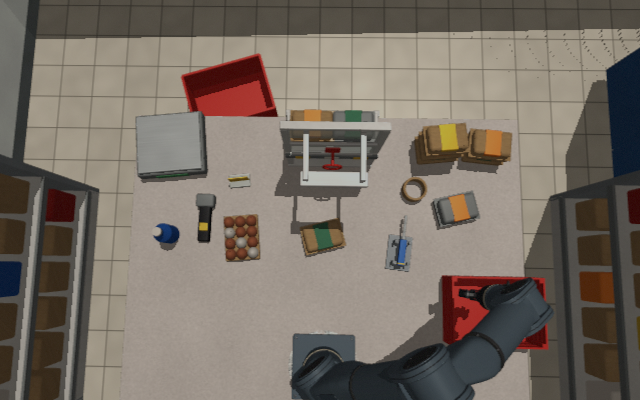

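```bash
python3 - <<'E'
from h import *
for k in(12,18):
    im=cv2.imread(f"pics/top{k}.png");w=(im[:,:,2].astype(float)-im[:,:,1])[135:175,318:348].clip(0)
    print(k,w[:,7:19].sum(1)[10:20].round())
s=env.sense();print(s["contact_force"],np.abs(s["qd"]).max())
env.job_done()
E
```

```text
12 [ 26.  16. 296. 675. 649. 674. 686. 520. 228. 202.]
18 [ 22.  13. 287. 656. 617. 631. 663. 501. 215. 200.]
[ 0.24026924 -0.27490023  0.0907027 ] 0.016159733363816313
the job is handed in; nothing more can be done
```

I took the pole, hooked the ring about 15 mm past its plane and pulled the sash down onto its stop. I then unhooked the pole, laid it back in its cradle, moved the arm clear and handed the job in at about 25 s. The interface reports no verdict.

- **Extra step:** before lifting, I slid the pole about 9 mm forward in its cradle and regripped it farther back. This gave the wrist more clearance from the light. At the end I slid it back.
- **Sash:** the force rose to about 7 N and the red plate stopped moving in the pictures. It was at the same rows after unhooking and in the last picture.
- **Pole:** its blue grip is within about 1 mm of its first position in the top view. The hook points the same way, and I saw no change in how it is turned.
- **Bystanders:** they look unmoved in the last top picture, judged by eye only.
- **Robot:** the forces read near zero at hand-in.
- **Checks that were less clear:**
  - In one top picture the hook looked stuck. This was a shadow, and a difference of two pictures showed the hook through the ring.
  - The pole turned slightly in the grip against the stop, but it was about level again before I laid it down.
  - A sideways force of 3 to 6 N appeared while pressing on the stop. I did not explain it, and it vanished on lifting.

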